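# Tip a tube block out of a dry incubator and set it on the cold plate

### The job

The tube block sits flush in the incubator's well with no room for fingers: press down its black-stripped end so that it rocks and stays with the other end raised, then reach in at a slant under the open lid, grip the raised end and lift the block out. Set it down gently, holes up, in the middle of the blue cold plate with its long side along the plate's long side (either way round), and let go. Do not push against the lid, and leave the other things on the bench where they are.

Things in the scene. Friction and masses are not known exactly. Their poses are not given: they have to be found in the camera images.
- block: Aluminium tube block, 90 x 54 x 40 mm (its x, y, z), about 0.26 kg; flat top with twelve shallow dark hole marks. Origin: centre of its underside; z out of its top. A black rubber strip 12 mm wide crosses its top at the -x end. At the start it lies level in the incubator's well, its axes along the incubator's, underside 36 mm above the bench, top 1 mm below the deck.
- strip (a point): Middle of the black strip on the block's top, at block x = -37, z = 40 mm: press down here or up to the very end (fingers may overhang), a few newtons. The point pressed swings away from the lid as it sinks: follow it some 16 mm out and 17 mm down. Past about 17 degrees the block falls on by its own weight; it rests tipped 35 degrees, strip end down, and stays so when released.
- raised_edge (a point): Middle of the top edge at the block's other (+x) end, at block x = 45, z = 40 mm. With the block tipped it stands about 19 mm above the deck, and the block's two sides (54 mm apart) are bare for a grasp here: for about 23 mm down the end face and 33 mm back along the top, tapering to nothing between.
- incubator: White dry-block incubator fixed to the bench, 77 mm high, deck flat; may be turned. Origin: on the bench under the centre of the seated block; x points from its display panel (robot's side) to its lid, z up. Body from x = -105 to +90 mm, y = -80 to +80 mm.
- well (a point): Point on the incubator, at deck height over the seated block's centre (incubator x = 0, y = 0, z = 77 mm). The well spans x = -66 to +47, y = -29.5 to +29.5 mm: 2.5 mm free beside the block, 2 at its lid end, 21 at its strip end, where a slot of the same width, floor 48 mm above the bench, runs on out of the front. To take the tipped block out raise it straight up 32 mm or so, then draw it back from the lid.
- rock_edge (a point): Point in the well, under the block: the edge it rocks on, at incubator x = -6, z = 36 mm. From it a level ledge (carrying the block) runs to the lid side, and a ramp falls at 35 degrees to the strip side, with a low stop at its foot.
- lid: The incubator's clear lid with blue edges, fixed open: panel 140 wide, 102 long, 6 mm thick. Origin: middle of its lower edge, on the deck at incubator x = 56 mm; it leans 15 degrees from upright over the well, top edge at incubator x = 30, z = 176 mm. An upright gripper over the raised end meets it; one leant back 35 degrees, square to the tipped block's top, goes clear.
- cold_plate: Low cold plate fixed to the bench, 140 x 104 mm, black base with flat blue top 24 mm above the bench, a white 100 x 64 mm outline drawn on it. Origin: under its centre on the bench; x along its 140 mm length, z up; may be turned.
- plate_mid (a point): Centre of the cold plate's blue top.
- tip_box: blue pipette-tip box with clear top, 126 x 86 x 70 mm, standing loose on the bench, to be left alone; origin at the centre of its underside.
- reagent: bottle with red cap, 60 mm across, 150 mm tall, standing loose on the bench, to be left alone; origin at the centre of its underside.
- amber: amber jar, 70 mm across, 140 mm tall, standing loose on the bench, to be left alone; origin at the centre of its underside.
- beaker: glass beaker, 70 mm across, 90 mm tall, standing loose on the bench, to be left alone; origin at the centre of its underside.
- tube_rack: orange tube rack with coloured caps, 110 x 60 x 36 mm, standing loose on the bench, to be left alone; origin at the centre of its underside.
- marker: black marker pen with red cap, 130 x 13 x 13 mm, standing loose on the bench, to be left alone; origin at the centre of its underside.
Mind the look-alikes: they are no part of the job. Of the things that look like the block, the largest one is meant. What is shaped like the cold_plate but pink is not meant.

How it is judged:
On the way, in this order (a step that is already met when the one before it is completed fails the run):
1. the block stands tipped in the well, lid end raised, and stays so with nothing of the robot touching it (angle between block's own z axis and vertical between 0.5 and 0.75 rad and z of block in the frame of incubator below 0.05 m and horizontal distance between block and incubator below 0.045 m and contact force between each of the arm, the fingers and block below 0.05 N), for 0.2 s.
2. the block is held in the fingers, lifted clear of the incubator (height (world z) of block above 0.11 m and contact force between the fingers and block above 2 N), for 0.2 s.
At the end, for the whole second after the job is handed in: The block rests released and still on the cold plate's blue top, holes up within 0.08 rad of level, its centre within 15 mm of the plate's centre and its long axis within 0.2 rad of the plate's, either way round (horizontal distance between block and plate_mid below 0.015 m and z of block in the frame of plate_mid between -0.003 and 0.004 m and angle between block's own z axis and vertical below 0.08 rad and angle between the x axis of block and the x axis of cold_plate, either way round below 0.2 rad and linear speed of block below 0.01 m/s and angular speed of block below 0.1 rad/s); the robot touches nothing.
It fails at once if the lid is pushed with more than 8 N (contact force between any of the arm, the fingers, block and lid above 8 N).
It fails at once if the block is put down on the cold plate with more than 40 N (contact force between block and cold_plate above 40 N).
It fails at once if another thing on the bench is moved more than 20 mm or knocked over (distance of any of tip_box, reagent, amber, beaker, tube_rack, marker from where it was at the start of the episode above 0.02 m or angle between any of tip_box, reagent, amber, beaker, tube_rack, marker's own z axis and vertical above 0.4 rad).
It also fails if it takes over 64 s, if anything falls off the work surface, if the arm or the gripper's body presses on something with over 40 N, if the wrist force passes 120 N, or if a joint passes its speed limit or range.

### The arm

A 6-joint arm with a two-finger parallel gripper is mounted at the origin on the work surface. World frame = base frame: x ahead of the robot, y to its left, z up, the work surface at z = 0. Lengths are in m, angles in rad, forces in N, time in s.
With the tool pointing down it reaches from about 0.25 to 0.8 m from the base axis. Payload 8.5 kg.
Tool frame: the origin (TCP) lies at the very end of the fingers, on their centre line; the grasp point (between the pads) lies 19 mm behind it; x points along the fingers, z is the direction in which the jaws open and shut, and the axes are right-handed (so a half turn about x gives the same grasp; the last joint's range is limited). The gripper opens to 85 mm and grips with 20 to 120 N. Pads are 22 mm wide; open, the fingers measure 114 mm over their backs; the gripper's body (76 mm by 85 mm) begins 54 mm behind the grasp point. The pads swing forward as they close: fully open they stand 13 mm farther back than shut.
Start: joints at [1.287, 0.238, -0.013, 1.319, 0, 1.571], TCP at [0.147, 0.504, 0.231] pointing down, gripper open.
Joint ranges: [-2.66, 2.66], [-1.03, 1.9], [-1.14, 1.46], [-1.82, 2.27], [-1.45, 1.34], [-3.14, 3.14]. Speed limits (rad/s): [2.22, 2.22, 2.79, 3.14, 3.14, 3.14].

### API

Orientations are given as [roll, pitch, yaw] about the fixed x, y, z axes, in that order (R = Rz(yaw) Ry(pitch) Rx(roll)).
In Python, from bench import sensors, get_image, calibration, bot, silhouettes, spot_point gives the robot as it stands.
- The arm moves only by the shell command python3 -m handwheel 'ROWS' [FORCE]. ROWS is JSON, a list of rows, each a list of 5 numbers: the opening, from 0 (shut) to 1 (fully open), then the shift along the tool's x, y, z in m, then the turn about the tool's x in rad. A call has 1 to 10 rows; each row is the pose to reach, as a shift and turn from the pose measured when the call began, along the tool's axes at that moment; what a row does not reach only later rows make up. A row lasts 1/12 s, in which the tool goes at most 41.7 mm and 7.16 degrees, less where a joint would pass 70% of its speed; a pose out of reach is approached as far as the arm can. A call with a gripper value outside its range is refused whole. The fingers move at their own pace and stop on an object; FORCE is the grip in N (left out, the last holds). Time passes only in rows, so rows that repeat a pose let the fingers close. It gives the time, the measured TCP pose, the force and the opening at its end, in the units of the state.
- sensors.get_state(): the state, without advancing time (a new reading comes with each control period).
- get_image(name): name is "side" or "top" or "wrist"; returns the picture (420x560x3 uint8, red, green, blue); there is no depth.
- calibration(name): a dict with "fx", "fy", "cx", "cy" (pixels), "k1" (the pictures are not rectified: a ray, as slopes to the right and down, at radius r is drawn at 1 + k1 r^2 times it, then the intrinsics apply), "rvec" (rotation vector, rad) and "tvec" (3), from world to camera coordinates, as OpenCV has them; the wrist camera has in their place "tool_from_camera" (4x4, takes a point from camera to tool coordinates, whose origin is the TCP and whose axes are the tool frame's). Camera axes: x right, y down, z forward; pixel columns grow to the right and rows downward; lengths in m; the calibration is good to about 2 mm. A picture is of the moment at which its call begins: read the wrist's pose just before it. calibration takes no time and is no camera call.
- bot.hand_in(): hands the job in, once; it reports no verdict.
Trained networks look in the newest picture that a camera, given by its name, has taken for a name from the list of things; names that differ only in an ending like _2 or _b are one class to them, and where a whole thing is asked for, a point or a joint stands for the part that bears it (a point fixed in the world has none). Each returns a list of dicts, best first, with "score" (0 to 1); they miss things now and then, are a little off and sometimes report something else, mostly with a low value. They report only what shows in the picture. A call takes as long as a camera call. They do not tell look-alikes from the thing itself.
- silhouettes(camera, query): "mask" (420x560 bool, what is visible of it) and "rect" ([left, top, right, bottom] in pixels, round what is visible of it).
- spot_point(camera, query): "centre" ([column, row] in pixels: a listed point, or the origin of a listed thing).
The state is a dict: "time": time; "qpos": joint angles; "joint_velocities": joint speeds; "tau": joint torques, N m; "eef_pos": TCP position; "eef_rot": TCP orientation; "ft_force": force on the tool from outside, world axes, zero at the start; "ft_torque": the same for the moment, N m; "finger_gap": finger opening in m.
Only numpy, scipy, OpenCV 4.12 (cv2) and the standard library are available. Lean on these libraries where they do the work, as an engineer would, in place of code of your own. Each camera call takes 0.05 s, during which the arm holds its last target.

## Working session

There is one attempt and no reset: what is moved stays moved. The work goes in short steps, Python scripts to look and compute and a shell command to move; the robot and the scene stay as the last step left them, time stands still between calls to the robot, and variables do not carry over. Pictures are saved under pics/ and viewed, and the job is handed in when it is done.

```bash
ls; mkdir -p pics
python3 - <<'E'
from bench import sensors,get_image,calibration
import cv2,numpy as np
s=sensors.get_state()
print({k:np.round(v,3).tolist() for k,v in s.items()})
for n in ["side","top","wrist"]:
    im=get_image(n); cv2.imwrite(f"pics/{n}0.png",im[:,:,::-1])
    print(n,calibration(n))
E
```

```text
pics
{'time': 0.0, 'qpos': [1.287, 0.239, -0.014, 1.319, 0.0, 1.571], 'joint_velocities': [0.0, -0.001, -0.002, 0.0, 0.001, 0.001], 'tau': [-0.001, -53.878, 34.644, 0.018, 0.0, 0.0], 'eef_pos': [0.147, 0.504, 0.231], 'eef_rot': [3.128, 1.569, -1.868], 'ft_force': [0.088, -0.122, 0.224], 'ft_torque': [-0.0, 0.037, -0.002], 'finger_gap': 0.085}
side {'fx': 452.61861538526625, 'fy': 452.61861538526625, 'cx': 288.94262953418075, 'cy': 212.04762647573614, 'k1': -0.11940196957167995, 'rvec': array([ 2.35935678, -0.54044719,  0.23556317]), 'tvec': array([-0.53787921,  0.24442395,  1.04746355])}
top {'fx': 412.40707897730334, 'fy': 412.40707897730334, 'cx': 275.21463841733583, 'cy': 202.4061385020397, 'k1': -0.08242965976369024, 'rvec': array([ 2.12575906, -2.16318647,  0.16432514]), 'tvec': array([0.01852495, 0.61191322, 1.24534968])}
wrist {'fx': 307.10272265158835, 'fy': 307.10272265158835, 'cx': 275.838630120493, 'cy': 207.61851077736344, 'k1': -0.03905410174051347, 'tool_from_camera': array([[-1.40824206e-04, -3.19526339e-01,  9.47577384e-01,
        -1.42607023e-01],
       [ 8.88738891e-04, -9.47577059e-01, -3.19526098e-01,
         8.07304783e-02],
       [ 9.99999595e-01,  7.97151864e-04,  4.17417272e-04,
         2.41191564e-04],
       [ 0.00000000e+00,  0.00000000e+00,  0.00000000e+00,
         1.00000000e+00]])}
```

View pics/side0.png

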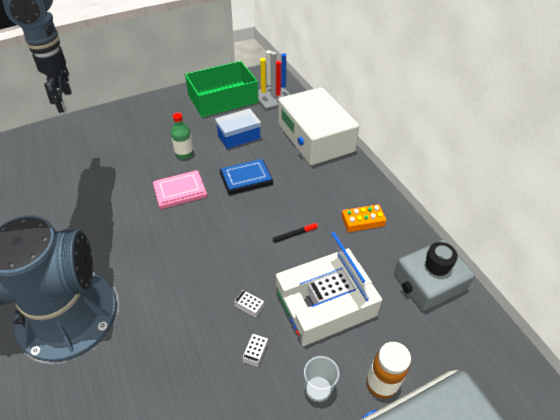

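View pics/top0.png

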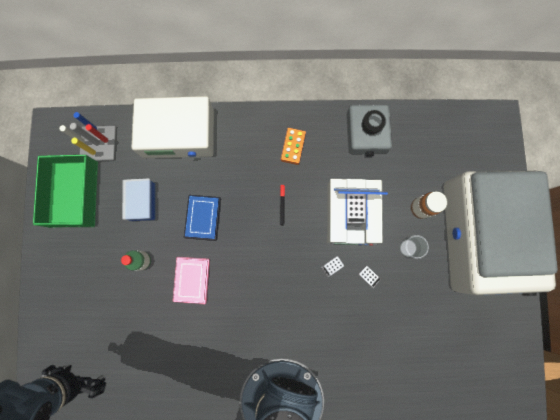

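View pics/wrist0.png

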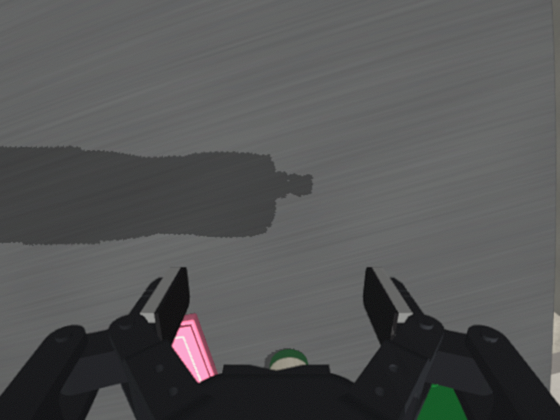

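Both overview pictures show the same layout:
- The incubator with the large block is at top (355,208) and side (330,287).
- Two small look-alike blocks are at top (333,266) and (370,276), and at side (250,302) and (256,349).
- The blue plate is at top (202,217). The pink plate at (191,281) is a decoy.

Next I'll check close crops and measure.

```bash
cat > h.py <<'E'
import numpy as np,cv2
from bench import sensors,get_image,calibration,silhouettes,spot_point
from scipy.spatial.transform import Rotation as Ro
def cam(n):
    c=calibration(n)
    K=np.array([[c['fx'],0,c['cx']],[0,c['fy'],c['cy']],[0,0,1.]]);D=np.array([c['k1'],0,0,0.])
    if n=='wrist':
        s=sensors.get_state();T=np.eye(4);T[:3,:3]=Ro.from_euler('xyz',s['eef_rot']).as_matrix();T[:3,3]=s['eef_pos']
        W=np.linalg.inv(T@c['tool_from_camera']);return K,D,W[:3,:3],W[:3,3]
    return K,D,cv2.Rodrigues(np.array(c['rvec']))[0],np.array(c['tvec'])
def proj(n,P,C=None):
    K,D,R,t=C or cam(n)
    return cv2.projectPoints(np.atleast_2d(np.array(P,float)),cv2.Rodrigues(R)[0],t,K,D)[0].reshape(-1,2)
def ray(n,uv,C=None):
    K,D,R,t=C or cam(n)
    q=cv2.undistortPoints(np.array([[uv]],float),K,D)[0,0]
    d=R.T@np.array([q[0],q[1],1]);return -R.T@t,d/np.linalg.norm(d)
def atz(n,uv,z,C=None):
    o,d=ray(n,uv,C);return o+d*(z-o[2])/d[2]
def tri(l):
    A=np.zeros((3,3));b=np.zeros(3)
    for o,d in l:
        M=np.eye(3)-np.outer(d,d);A+=M;b+=M@o
    return np.linalg.solve(A,b)
def inc(x,y,yaw,P):
    P=np.atleast_2d(np.array(P,float));c,s=np.cos(yaw),np.sin(yaw)
    return np.c_[x+c*P[:,0]-s*P[:,1],y+s*P[:,0]+c*P[:,1],P[:,2]]
def st():
    s=sensors.get_state();R=Ro.from_euler('xyz',s['eef_rot']).as_matrix()
    print('t %.2f pos %s gap %.4f F %s'%(s['time'],np.round(s['eef_pos'],4),s['finger_gap'],np.round(s['ft_force'],1)))
    print('q',np.round(s['qpos'],3),'\nR(cols x,y,z)\n',np.round(R,3));return s,R
E
python3 - <<'E'
from h import *
Z=dict(well=.077,strip=.076,raised_edge=.076,rock_edge=.036,lid=.077,plate_mid=.024,cold_plate=0,incubator=0,block=.036)
for q in Z:
    rs=[]
    for n in ('top','side'):
        if q=='well' : get_image(n)
        for d in spot_point(n,q)[:3]:
            print(q,n,round(d['score'],2),np.round(d['centre']),np.round(atz(n,d['centre'],Z[q]),3))
for n,b in (('top',(310,160,420,300)),('side',(225,220,400,380))):
    im=get_image(n)[b[1]:b[3],b[0]:b[2],::-1]
    cv2.imwrite(f'pics/{n}crop.png',cv2.resize(im,None,fx=3.6,fy=3.6,interpolation=cv2.INTER_CUBIC))
E
```

```text
well top 0.71 [356. 209.] [ 0.584 -0.239  0.077]
well side 0.78 [330. 285.] [ 0.586 -0.237  0.077]
strip top 0.93 [357. 223.] [ 0.54  -0.241  0.076]
strip top 0.71 [376. 281.] [ 0.364 -0.29   0.076]
strip top 0.71 [322. 272.] [ 0.396 -0.13   0.076]
strip side 0.92 [315. 289.] [ 0.551 -0.232  0.076]
strip side 0.86 [237. 296.] [ 0.383 -0.173  0.076]
strip side 0.76 [253. 357.] [ 0.358 -0.32   0.076]
raised_edge top 0.77 [355. 191.] [ 0.638 -0.238  0.076]
raised_edge top 0.69 [338. 261.] [ 0.427 -0.176  0.076]
raised_edge top 0.66 [365. 266.] [ 0.409 -0.259  0.076]
raised_edge side 0.89 [259. 335.] [ 0.39  -0.28   0.076]
raised_edge side 0.73 [346. 279.] [ 0.629 -0.238  0.076]
raised_edge side 0.7 [261. 306.] [ 0.421 -0.22   0.076]
rock_edge side 0.58 [322. 296.] [ 0.571 -0.233  0.036]
lid top 0.25 [352. 209.] [ 0.584 -0.228  0.077]
lid side 0.77 [353. 280.] [ 0.641 -0.248  0.077]
lid side 0.73 [294. 235.] [ 0.579 -0.07   0.077]
lid side 0.7 [238. 140.] [0.59  0.334 0.077]
plate_mid top 0.84 [190. 279.] [0.377 0.277 0.024]
plate_mid top 0.68 [201. 219.] [0.567 0.244 0.024]
plate_mid side 0.68 [178. 185.] [0.375 0.282 0.024]
plate_mid side 0.64 [246. 175.] [0.572 0.233 0.024]
cold_plate top 0.61 [204. 218.] [0.572 0.238 0.   ]
cold_plate top 0.55 [194. 282.] [0.369 0.271 0.   ]
cold_plate side 0.76 [241. 178.] [0.563 0.255 0.   ]
cold_plate side 0.68 [180. 190.] [0.379 0.281 0.   ]
cold_plate side 0.16 [357. 279.] [ 0.686 -0.211  0.   ]
incubator side 0.61 [327. 304.] [ 0.583 -0.242  0.   ]
block top 0.78 [354. 210.] [ 0.586 -0.241  0.036]
block top 0.68 [334. 265.] [ 0.416 -0.17   0.036]
block top 0.58 [356. 219.] [ 0.558 -0.246  0.036]
block side 0.58 [253. 351.] [ 0.369 -0.292  0.036]
block side 0.56 [327. 294.] [ 0.583 -0.236  0.036]
block side 0.56 [248. 308.] [ 0.402 -0.188  0.036]
```

View pics/topcrop.png

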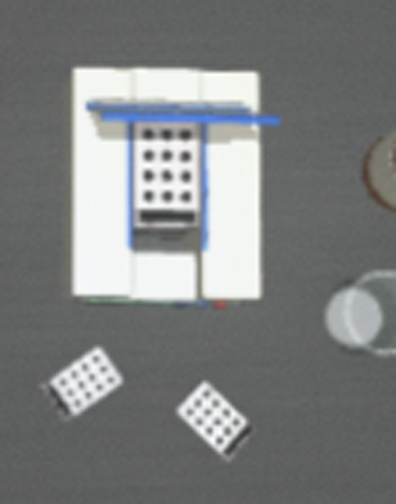

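View pics/sidecrop.png

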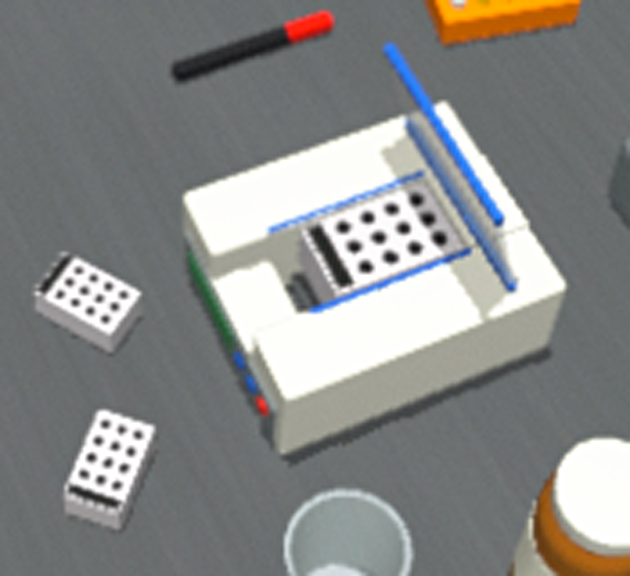

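The crops confirm the choice. The largest block, with its strip end toward the robot, sits in the incubator at (0.585,-0.239). The two small blocks on the bench are the decoys. Now I'll fit the yaw values.

Run:
```python
from h import *
from scipy.optimize import least_squares
t=np.array([[330,178.9],[381.7,180],[382.8,242.8],[329.4,241.9]])
s=np.array([[348.6,248.6],[382,299.2],[301.4,331.1],[276.4,274.7]])
B=np.array([[90,80,77],[90,-80,77],[-105,-80,77],[-105,80,77]])/1000
f=lambda p:np.r_[(proj('top',inc(*p,B))-t).ravel(),(proj('side',inc(*p,B))-s).ravel()]
r=least_squares(f,[.585,-.239,0]);print(r.x,r.fun.round(1))
# plate
for n in('top','side'):
    im=get_image(n)
    hsv=cv2.cvtColor(im,cv2.COLOR_RGB2HSV)
    for d in silhouettes(n,'cold_plate')[:3]:
        m=d['mask'];med=np.median(im[m],0);print(n,d['rect'],d['score'],med)
        if med[2]>med[0]+20:
            mm=(m&(hsv[...,0]>100)&(hsv[...,0]<125)&(hsv[...,1]>120)&(hsv[...,2]>60)).astype(np.uint8)
            c=max(cv2.findContours(mm,0,1)[0],key=cv2.contourArea)
            P=np.array([atz(n,q[0],.024)[:2] for q in c.astype(float)],np.float32)
            print(cv2.minAreaRect(P))
for n,b in (('top',(170,180,235,255)),('side',(200,140,290,210))):
    im=get_image(n)[b[1]:b[3],b[0]:b[2],::-1]
    cv2.imwrite(f'pics/{n}pl.png',cv2.resize(im,None,fx=6,fy=6,interpolation=cv2.INTER_CUBIC))
```

```text
[ 0.58564069 -0.23924135 -0.04927067] [ 0.4 -0.5  0.1  0.1 -0.6  0.4  0.2 -0.2 -0.2 -0.5  0.   1.   1.7  0.3
 -1.9 -1. ]
top [172.8, 258.3, 212.7, 300.6] 0.98 [242. 198. 224.]
top [183.2, 194.7, 222.5, 242.1] 0.74 [ 69. 116. 185.]
((0.5735496282577515, 0.24261337518692017), (0.0955333337187767, 0.13025732338428497), 84.2184066772461)
side [153.4, 172.7, 210.7, 209.5] 0.91 [254. 179. 221.]
```

```bash
python3 -m handwheel '[[0.0,-0.10,0,0,0],[0,-0.12,0,0,0]]'; python3 -c "
from h import *
st()"
```

```text
time: 1.72
eef_pos: [0.1464, 0.5021, 0.3134]
eef_rot: [3.141, 1.564, -1.855]
ft_force: [0.7, 2.0, 1.2]
finger_gap: 0.064
t 1.72 pos [0.1464 0.5021 0.3134] gap 0.0640 F [0.7 2.  1.2]
q [1.287 0.227 0.18  1.53  0.    1.571] 
R(cols x,y,z)
 [[-0.002 -0.96   0.28 ]
 [-0.006  0.28   0.96 ]
 [-1.     0.    -0.006]]
```

View pics/toppl.png

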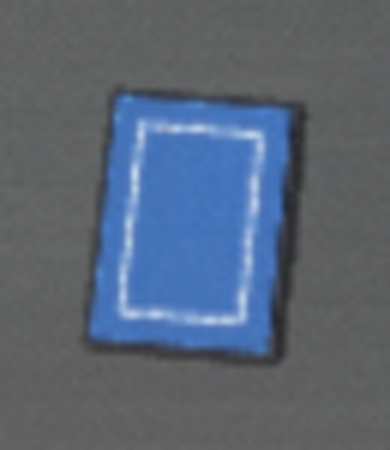

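```bash
python3 -m handwheel '[[0,0,-0.3,-0.3,-0.12],[0,0,-0.3,-0.3,-0.235],[0,0,-0.3,-0.3,-0.235],[0,0,-0.3,-0.3,-0.235],[0,0,-0.3,-0.3,-0.235],[0,0,-0.3,-0.3,-0.235],[0,0,-0.3,-0.3,-0.235],[0,0,-0.3,-0.3,-0.235],[0,0,-0.3,-0.3,-0.235],[0,0,-0.3,-0.3,-0.235]]'; python3 -c "
from h import *
st()"
```

```text
time: 2.55
eef_pos: [0.3465, 0.1361, 0.3156]
eef_rot: [3.055, 1.565, -1.705]
ft_force: [1.7, 0.9, 0.7]
finger_gap: 0.0001
t 2.55 pos [0.3465 0.1361 0.3156] gap 0.0001 F [1.7 0.9 0.7]
q [ 0.378 -0.041 -0.119  1.496 -0.005  0.427] 
R(cols x,y,z)
 [[-0.001 -0.999  0.048]
 [-0.006  0.048  0.999]
 [-1.     0.    -0.006]]
```

```bash
python3 -m handwheel '[[0,0,-0.2,-0.364,0],[0,0,-0.2,-0.364,0],[0,0,-0.2,-0.364,0],[0,0,-0.2,-0.364,0],[0,0,-0.2,-0.364,0],[0,0,-0.2,-0.364,0],[0,0.04,-0.2,-0.364,0],[0,0.08,-0.2,-0.364,0],[0,0.1,-0.2,-0.364,0],[0,0.1,-0.2,-0.364,0]]'
python3 - <<'E'
from h import *
st()
im=get_image('wrist');cv2.imwrite('pics/w1.png',im[:,:,::-1])
for q in('well','strip','raised_edge'):
    for d in spot_point('wrist',q)[:2]:
        print(q,round(d['score'],2),np.round(d['centre']),np.round(atz('wrist',d['centre'],.0765),4))
E
```

```text
time: 3.38
eef_pos: [0.5186, -0.2179, 0.2357]
eef_rot: [-2.994, 1.565, -1.473]
ft_force: [0.8, 0.9, 0.2]
finger_gap: 0.0001
t 3.38 pos [ 0.5186 -0.2179  0.2357] gap 0.0001 F [0.8 0.9 0.2]
q [-0.395  0.3    0.083  1.351 -0.005 -0.346] 
R(cols x,y,z)
 [[ 0.001 -0.999  0.049]
 [-0.006  0.049  0.999]
 [-1.    -0.001 -0.006]]
strip 0.94 [341.  62.] [ 0.4025 -0.1538  0.0765]
strip 0.88 [191.  32.] [ 0.3709 -0.2852  0.0765]
raised_edge 0.93 [297.  92.] [ 0.4267 -0.1928  0.0765]
raised_edge 0.86 [232.  68.] [ 0.4031 -0.2508  0.0765]
```

View pics/w1.png

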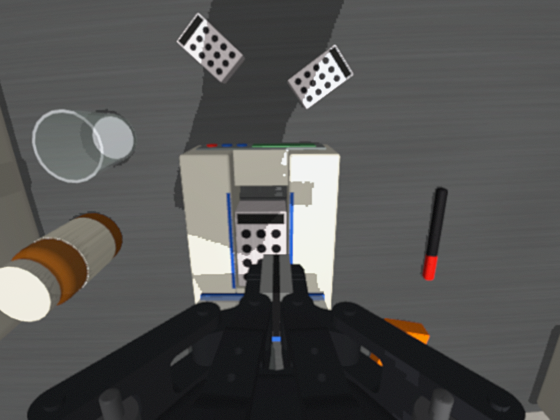

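The wrist view shows the incubator from above. The strip's centre is at about (261,219), the deck's front corners at (182,154) and (339,154), and the hinge line at about row 297. The decoy blocks are at the top.

Run:
```python
from h import *
C=cam('wrist');I=(.5856,-.2392,-.049)
for nm,uv,z in(('strip',(261,219),.076),('FL',(182,154),.077),('FR',(339,154),.077)):
    print(nm,atz('wrist',uv,z,C).round(4))
print(inc(*I,[[-.037,0,.076],[-.105,-.08,.077],[-.105,.08,.077]]).round(4))
print(proj('wrist',inc(*I,[[-.037,0,.076],[-.105,-.08,.077],[-.105,.08,.077]]),C).round())
im=get_image('wrist')[130:320,160:370,::-1];cv2.imwrite('pics/w1c.png',cv2.resize(im,None,fx=3,fy=3))
```

```text
strip [ 0.5498 -0.2342  0.076 ]
FL [ 0.4778 -0.3073  0.077 ]
FR [ 0.4853 -0.1535  0.077 ]
[[ 0.5486 -0.2374  0.076 ]
 [ 0.4768 -0.314   0.077 ]
 [ 0.4846 -0.1542  0.077 ]]
[[258. 218.]
 [175. 153.]
 [338. 153.]]
```

View pics/w1c.png

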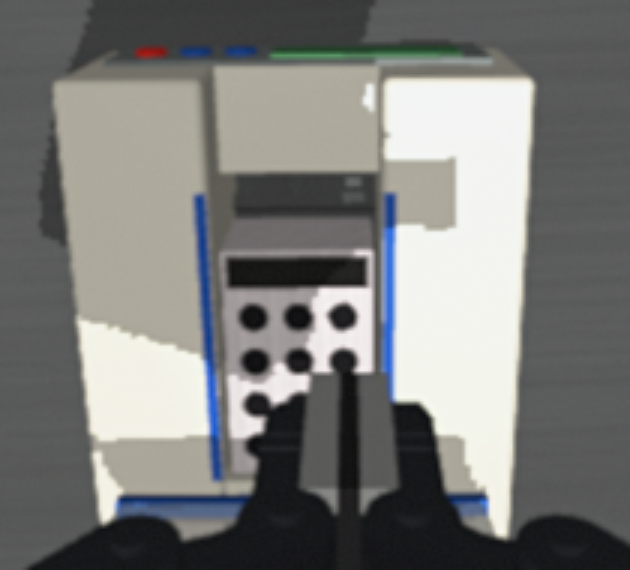

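```bash
python3 -m handwheel '[[0,0.03,-0.023,-0.017,0],[0,0.06,-0.023,-0.017,0],[0,0.09,-0.023,-0.017,0],[0,0.12,-0.023,-0.017,0],[0,0.14,-0.023,-0.017,0],[0,0.15,-0.023,-0.017,0],[0,0.15,-0.023,-0.017,0]]'
python3 - <<'E'
from h import *
st()
im=get_image('wrist')[130:320,160:370,::-1];cv2.imwrite('pics/w2c.png',cv2.resize(im,None,fx=3,fy=3))
E
```

```text
time: 4.22
eef_pos: [0.5389, -0.2332, 0.0858]
eef_rot: [2.597, 1.566, -2.163]
ft_force: [0.5, 1.0, 0.3]
finger_gap: -0.0002
t 4.22 pos [ 0.5389 -0.2332  0.0858] gap -0.0002 F [0.5 1.  0.3]
q [-0.406  0.426 -0.122  1.024 -0.005 -0.358] 
R(cols x,y,z)
 [[-0.003 -0.999  0.048]
 [-0.004  0.048  0.999]
 [-1.     0.003 -0.004]]
```

View pics/w2c.png

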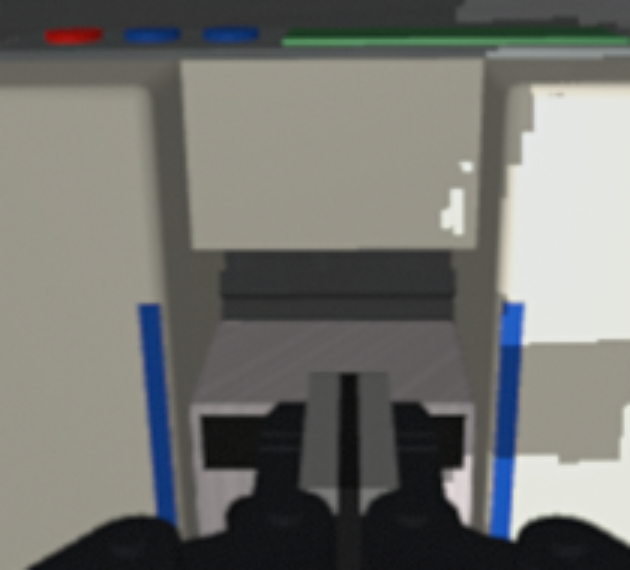

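```bash
python3 -m handwheel '[[0,0.005,0,-0.002,0],[0,0.010,0,-0.002,0],[0,0.013,0.003,-0.002,0],[0,0.016,0.006,-0.002,0],[0,0.019,0.009,-0.002,0],[0,0.022,0.012,-0.002,0],[0,0.025,0.015,-0.002,0],[0,0.029,0.018,-0.002,0],[0,0.029,0.018,-0.002,0],[0,0.029,0.018,-0.002,0]]'
python3 - <<'E'
from h import *
st()
im=get_image('wrist')[130:320,160:370,::-1];cv2.imwrite('pics/w3c.png',cv2.resize(im,None,fx=3,fy=3))
E
```

```text
time: 5.1
eef_pos: [0.5213, -0.235, 0.0581]
eef_rot: [2.881, 1.566, -1.88]
ft_force: [0.3, -0.0, -0.2]
finger_gap: 0.0
t 5.10 pos [ 0.5213 -0.235   0.0581] gap 0.0000 F [ 0.3 -0.  -0.2]
q [-0.421  0.426 -0.203  0.942 -0.005 -0.373] 
R(cols x,y,z)
 [[-0.002 -0.999  0.048]
 [-0.005  0.048  0.999]
 [-1.     0.001 -0.005]]
```

View pics/w3c.png

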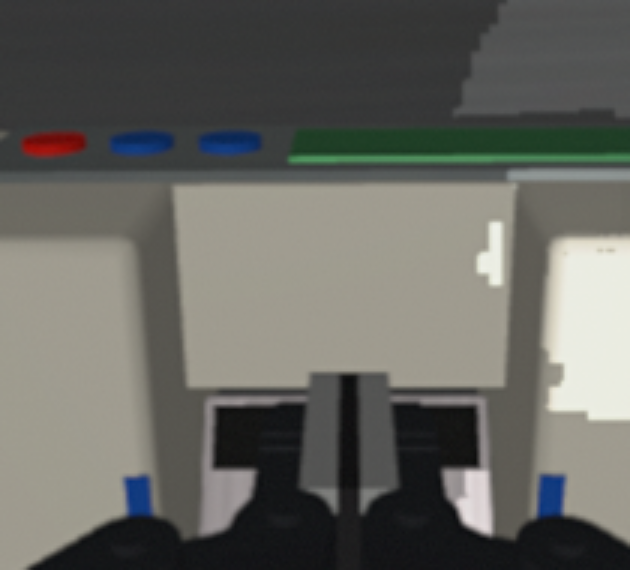

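```bash
python3 -m handwheel '[[0,-0.03,0.0,0,0],[0,-0.06,0.0,0,0],[0,-0.1,0,0,0],[0.5,-0.14,0,0,0],[1,-0.18,0,0,0],[1,-0.2,0,0,0],[1,-0.2,0,0,0]]'
python3 - <<'E'
from h import *
st()
cv2.imwrite('pics/w4.png',get_image('wrist')[:,:,::-1])
im=get_image('side')[220:380,225:400,::-1];cv2.imwrite('pics/s4.png',cv2.resize(im,None,fx=3.6,fy=3.6))
E
```

```text
time: 5.73
eef_pos: [0.5239, -0.2349, 0.2641]
eef_rot: [-2.415, 1.56, -0.892]
ft_force: [0.1, 0.1, -0.1]
finger_gap: 0.0484
t 5.73 pos [ 0.5239 -0.2349  0.2641] gap 0.0484 F [ 0.1  0.1 -0.1]
q [-0.419  0.309  0.168  1.42  -0.005 -0.371] 
R(cols x,y,z)
 [[ 0.007 -0.999  0.048]
 [-0.009  0.048  0.999]
 [-1.    -0.007 -0.008]]
```

View pics/w4.png

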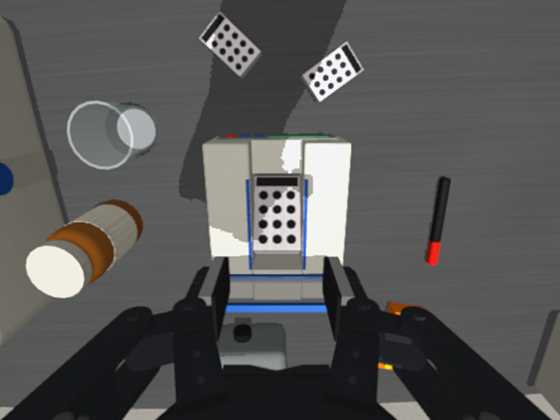

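View pics/s4.png

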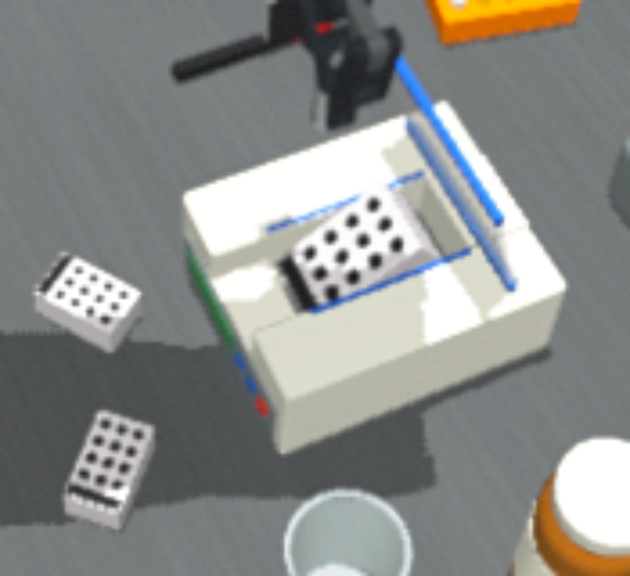

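The block stands tipped, with its raised edge mid at about (277,252) in the wrist view, and nothing is touching it. The interface has no tilt command, so I'll try to lean the tool by commanding poses at the edge of reach. I'll do that along the incubator's x direction, on the arm's own azimuth of -3°.

```bash
python3 -m handwheel '[[1,-0.03,0.13,0.214,0],[1,-0.1,0.13,0.214,0],[1,-0.15,0.13,0.214,0],[1,-0.2,0.13,0.214,0],[1,-0.2,0.13,0.214,0],[1,-0.2,0.13,0.214,0],[1,-0.2,0.13,0.214,0],[1,-0.2,0.13,0.214,0]]'
python3 - <<'E'
from h import *
st()
E
```

```text
time: 6.5
eef_pos: [0.4014, -0.0119, 0.4584]
eef_rot: [3.138, 1.565, -1.623]
ft_force: [1.1, 0.2, -0.3]
finger_gap: 0.0854
t 6.50 pos [ 0.4014 -0.0119  0.4584] gap 0.0854 F [ 1.1  0.2 -0.3]
q [-0.025  0.051  0.341  1.861 -0.006  0.023] 
R(cols x,y,z)
 [[-0.    -0.999  0.048]
 [-0.006  0.048  0.999]
 [-1.     0.    -0.006]]
```

```bash
python3 -m handwheel '[[1,-0.2,0.2,0,0],[1,-0.2,0.2,0,0],[1,-0.2,0.2,0,0],[1,-0.2,0.2,0,0],[1,-0.2,0.2,0,0],[1,-0.2,0.2,0,0],[1,-0.2,0.2,0,0],[1,-0.2,0.2,0,0]]'
python3 - <<'E'
from h import *
st()
E
```

```text
time: 7.17
eef_pos: [0.2118, -0.0017, 0.5986]
eef_rot: [-1.702, 1.538, -0.179]
ft_force: [0.3, 0.2, -0.6]
finger_gap: 0.0855
t 7.17 pos [ 0.2118 -0.0017  0.5986] gap 0.0855 F [ 0.3  0.2 -0.6]
q [ 0.    -0.143  0.585  2.267 -0.006  0.048] 
R(cols x,y,z)
 [[ 0.032 -0.998  0.048]
 [-0.006  0.048  0.999]
 [-0.999 -0.032 -0.004]]
```

```bash
python3 -m handwheel '[[1,-0.3,0,0,0],[1,-0.3,0,0,0],[1,-0.3,0,0,0],[1,-0.3,0,0,0],[1,-0.3,0,0,0],[1,-0.3,0,0,0],[1,-0.3,0,0,0],[1,-0.3,0,0,0]]'
python3 - <<'E'
from h import *
st()
E
```

```text
time: 7.83
eef_pos: [0.2335, -0.0022, 0.61]
eef_rot: [-1.615, 1.507, -0.092]
ft_force: [-0.4, 0.3, -0.5]
finger_gap: 0.085
t 7.83 pos [ 0.2335 -0.0022  0.61  ] gap 0.0850 F [-0.4  0.3 -0.5]
q [-2.000e-03 -1.140e-01  6.460e-01  2.267e+00 -6.000e-03  4.600e-02] 
R(cols x,y,z)
 [[ 0.063 -0.997  0.048]
 [-0.006  0.047  0.999]
 [-0.998 -0.064 -0.003]]
```

```bash
python3 -m handwheel '[[1,-1.5,1.0,0,0],[1,-1.5,1.0,0,0],[1,-1.5,1.0,0,0],[1,-1.5,1.0,0,0],[1,-1.5,1.0,0,0],[1,-1.5,1,0,0],[1,-1.5,1,0,0],[1,-1.5,1,0,0]]'
python3 - <<'E'
from h import *
st()
E
```

```text
time: 8.5
eef_pos: [0.1171, 0.005, 0.5909]
eef_rot: [-1.56, 1.48, -0.036]
ft_force: [0.9, -0.5, -0.1]
finger_gap: 0.0853
t 8.50 pos [0.1171 0.005  0.5909] gap 0.0853 F [ 0.9 -0.5 -0.1]
q [ 0.067 -0.33   0.456  2.267 -0.009  0.114] 
R(cols x,y,z)
 [[ 0.09  -0.995  0.048]
 [-0.003  0.048  0.999]
 [-0.996 -0.09   0.001]]
```

```bash
python3 -m handwheel '[[1,-0.3,0.0,0,0],[1,-0.3,0,0,0]]'; python3 -m handwheel '[[1,-0.3,0.0,0,0],[1,-0.3,0,0,0],[1,-0.3,0,0,0]]'; python3 -m handwheel '[[1,-0.3,0.0,0,0],[1,-0.3,0,0,0],[1,-0.3,0,0,0],[1,-0.3,0,0,0]]';python3 - <<'E'
from h import *
st()
E
```

```text
time: 8.67
eef_pos: [0.132, 0.0048, 0.604]
eef_rot: [-1.532, 1.449, -0.008]
ft_force: [-1.2, 0.7, 0.6]
finger_gap: 0.0851
time: 8.92
eef_pos: [0.1503, 0.0044, 0.6176]
eef_rot: [-1.52, 1.419, 0.004]
ft_force: [0.3, 1.0, 0.4]
finger_gap: 0.0855
time: 9.25
eef_pos: [0.166, 0.004, 0.6304]
eef_rot: [-1.515, 1.389, 0.009]
ft_force: [-0.9, 0.7, 0.0]
finger_gap: 0.0853
t 9.25 pos [0.166  0.004  0.6304] gap 0.0853 F [-0.9  0.7  0. ]
q [ 0.032 -0.263  0.615  2.267 -0.004  0.078] 
R(cols x,y,z)
 [[ 0.181 -0.982  0.046]
 [ 0.002  0.047  0.999]
 [-0.983 -0.181  0.01 ]]
```

```bash
for i in 1 2 3 4 5 6; do python3 -m handwheel '[[1,-0.3,0,0,0],[1,-0.3,0,0,0]]' >/dev/null; done
python3 - <<'E'
from h import *
st()
E
```

```text
t 10.25 pos [0.1564 0.0034 0.6939] gap 0.0854 F [-0.3 -0.9  0. ]
q [ 0.046 -0.313  0.786  2.267 -0.012  0.091] 
R(cols x,y,z)
 [[ 0.391 -0.919  0.043]
 [ 0.006  0.049  0.999]
 [-0.92  -0.39   0.024]]
```

```bash
for i in 1 2 3 4 5; do python3 -m handwheel '[[1,-0.3,0,-0.01,0],[1,-0.3,0,-0.01,0]]' >/dev/null; done
python3 - <<'E'
from h import *
st()
E
```

```text
t 11.08 pos [ 0.0987 -0.0112  0.8322] gap 0.0853 F [-0.   0.5  0.8]
q [ 0.021 -0.393  1.171  2.267 -0.044  0.008] 
R(cols x,y,z)
 [[ 0.762 -0.647  0.017]
 [-0.027 -0.006  1.   ]
 [-0.646 -0.763 -0.022]]
```

```bash
python3 -m handwheel '[[1,0.43,0.2,0,0],[1,0.43,0.2,0,0],[1,0.43,0.2,0,0],[1,0.43,0.2,0,0],[1,0.43,0.2,0,0],[1,0.43,0.2,0,0],[1,0.43,0.2,0,0],[1,0.43,0.2,0,0],[1,0.43,0.2,0,0],[1,0.43,0.2,0,0]]'
python3 - <<'E'
from h import *
st()
E
```

```text
time: 11.92
eef_pos: [0.2105, -0.0225, 0.5751]
eef_rot: [-1.592, 0.728, -0.039]
ft_force: [-0.6, -0.3, -0.4]
finger_gap: 0.0853
t 11.92 pos [ 0.2105 -0.0225  0.5751] gap 0.0853 F [-0.6 -0.3 -0.4]
q [ 0.633 -0.77  -0.059  1.561 -0.484  0.466] 
R(cols x,y,z)
 [[ 0.746 -0.665  0.025]
 [-0.029  0.005  1.   ]
 [-0.665 -0.746 -0.016]]
```

```bash
python3 -m handwheel '[[1,0.25,-0.02,0,0],[1,0.25,-0.02,0,0],[1,0.25,-0.02,0,0],[1,0.25,-0.02,0,0],[1,0.25,-0.02,0,0],[1,0.25,-0.02,0,0],[1,0.25,-0.02,0,0]]'
python3 - <<'E'
from h import *
st()
E
```

```text
time: 12.5
eef_pos: [0.2939, -0.0098, 0.4898]
eef_rot: [-1.592, 0.72, -0.036]
ft_force: [1.8, 2.9, 0.6]
finger_gap: 0.0854
t 12.50 pos [ 0.2939 -0.0098  0.4898] gap 0.0854 F [1.8 2.9 0.6]
q [-0.023 -0.766 -0.37   1.116 -0.01  -0.012] 
R(cols x,y,z)
 [[ 0.751 -0.659  0.022]
 [-0.027  0.003  1.   ]
 [-0.659 -0.752 -0.016]]
```

```bash
python3 -m handwheel '[[1,0,0.2,0,0],[1,0,0.2,0,0],[1,0,0.2,0,0],[1,0,0.2,0,0],[1,0,0.2,0,0]]'
python3 - <<'E'
from h import *
st()
E
```

```text
time: 12.92
eef_pos: [0.1904, -0.0162, 0.3608]
eef_rot: [-1.589, 0.747, -0.054]
ft_force: [-0.9, 1.0, -1.0]
finger_gap: 0.0856
t 12.92 pos [ 0.1904 -0.0162  0.3608] gap 0.0856 F [-0.9  1.  -1. ]
q [ 0.118 -1.034 -0.637  1.151 -0.126  0.099] 
R(cols x,y,z)
 [[ 0.733 -0.679  0.041]
 [-0.04   0.018  0.999]
 [-0.679 -0.734 -0.014]]
```

```bash
for i in 1 2 3; do python3 -m handwheel '[[1,0.08,0.1,0,0],[1,0.08,0.1,0,0]]'|grep -E "pos|rot"; done
python3 - <<'E'
from h import *
st()
E
```

```text
eef_pos: [0.1977, -0.0218, 0.3156]
eef_rot: [-1.584, 0.763, -0.054]
eef_pos: [0.2009, -0.0255, 0.269]
eef_rot: [-1.578, 0.772, -0.05]
eef_pos: [0.2038, -0.0287, 0.1941]
eef_rot: [-1.572, 0.773, -0.044]
t 13.42 pos [ 0.2038 -0.0287  0.1941] gap 0.0852 F [0.3 1.4 0.3]
q [ 0.889 -1.034 -0.998  1.059 -0.612  0.754] 
R(cols x,y,z)
 [[ 0.715 -0.698  0.043]
 [-0.031  0.029  0.999]
 [-0.699 -0.716 -0.001]]
```

```bash
python3 -m handwheel '[[1,0.21,-0.21,0,0],[1,0.21,-0.21,0,0],[1,0.21,-0.21,0,0],[1,0.21,-0.21,0,0],[1,0.21,-0.21,0,0],[1,0.21,-0.21,0,0],[1,0.21,-0.21,0,0],[1,0.21,-0.21,0,0]]'
python3 - <<'E'
from h import *
st()
E
```

```text
time: 14.08
eef_pos: [0.2139, -0.0398, 0.1376]
eef_rot: [-1.596, 0.839, -0.07]
ft_force: [-1.5, -0.4, -1.3]
finger_gap: 0.0853
t 14.08 pos [ 0.2139 -0.0398  0.1376] gap 0.0853 F [-1.5 -0.4 -1.3]
q [ 1.924 -0.644 -1.113  1.455 -0.655  2.09 ] 
R(cols x,y,z)
 [[ 0.667 -0.744  0.051]
 [-0.047  0.027  0.999]
 [-0.744 -0.668 -0.017]]
```

```bash
python3 -m handwheel '[[1,0.1,-0.1,0,0],[1,0.1,-0.1,0,0],[1,0.1,-0.1,0,0],[1,0.1,-0.1,0,0]]'
python3 - <<'E'
from h import *
st()
for n in('side','top'): cv2.imwrite(f'pics/{n}5.png',get_image(n)[:,:,::-1])
E
```

```text
time: 14.42
eef_pos: [0.241, -0.0514, 0.1372]
eef_rot: [-1.603, 0.878, -0.066]
ft_force: [-0.8, -0.3, -1.0]
finger_gap: 0.0852
t 14.42 pos [ 0.241  -0.0514  0.1372] gap 0.0852 F [-0.8 -0.3 -1. ]
q [ 2.442 -0.644 -1.133  1.671 -0.388  2.595] 
R(cols x,y,z)
 [[ 0.637 -0.77   0.042]
 [-0.042  0.019  0.999]
 [-0.77  -0.638 -0.021]]
```

View pics/side5.png

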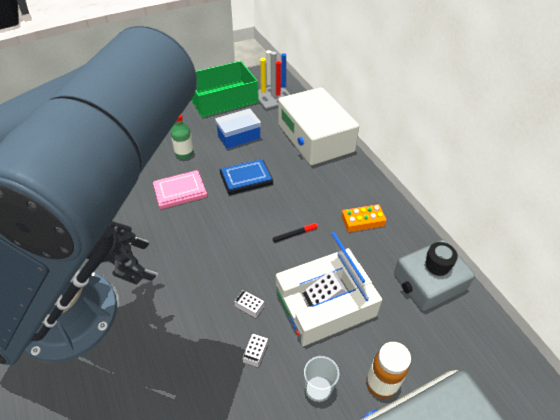

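```bash
cat > fk.py <<'E'
import numpy as np
from scipy.spatial.transform import Rotation as Ro
from scipy.optimize import least_squares
D=[([1.287,.239,-.014,1.319,0,1.571],[.147,.504,.231]),
([1.287,.227,.18,1.53,0,1.571],[.1464,.5021,.3134]),
([.378,-.041,-.119,1.496,-.005,.427],[.3465,.1361,.3156]),
([-.395,.3,.083,1.351,-.005,-.346],[.5186,-.2179,.2357]),
([-.406,.426,-.122,1.024,-.005,-.358],[.5389,-.2332,.0858]),
([-.421,.426,-.203,.942,-.005,-.373],[.5213,-.235,.0581]),
([-.025,.051,.341,1.861,-.006,.023],[.4014,-.0119,.4584]),
([0,-.143,.585,2.267,-.006,.048],[.2118,-.0017,.5986]),
([.067,-.33,.456,2.267,-.009,.114],[.1171,.005,.5909]),
([.046,-.313,.786,2.267,-.012,.091],[.1564,.0034,.6939]),
([.021,-.393,1.171,2.267,-.044,.008],[.0987,-.0112,.8322]),
([.633,-.77,-.059,1.561,-.484,.466],[.2105,-.0225,.5751]),
([-.023,-.766,-.37,1.116,-.01,-.012],[.2939,-.0098,.4898]),
([.118,-1.034,-.637,1.151,-.126,.099],[.1904,-.0162,.3608]),
([.889,-1.034,-.998,1.059,-.612,.754],[.2038,-.0287,.1941]),
([1.924,-.644,-1.113,1.455,-.655,2.09],[.2139,-.0398,.1376]),
([2.442,-.644,-1.133,1.671,-.388,2.595],[.241,-.0514,.1372])]
def pts(q,p):
    Rz=Ro.from_euler('z',q[0]).as_matrix();Y=lambda a:Ro.from_euler('y',a).as_matrix()
    e=Rz@(np.array([p[0],0,p[1]])+Y(q[1])@np.array([0,0,p[2]]))
    w=e+Rz@(Y(q[1]-q[2])@np.array([p[3],0,p[4]]))
    R4=Rz@Y(q[1]-q[2]+q[3])
    return e,w,w+R4@np.array([p[5],0,0]),w+R4@(np.array([p[5],0,0])+Ro.from_euler('z',p[7]*q[4]).as_matrix()@np.array([p[6],0,0]))
P=None
def fit():
    best=None
    for s in(1,-1):
        f=lambda p:np.concatenate([pts(q,list(p)+[s])[3]-x for q,x in D])
        r=least_squares(f,[0,.3,.35,.35,0,.1,.2],loss='soft_l1',f_scale=.003)
        if best is None or r.cost<best[0]: best=(r.cost,list(r.x)+[s],r)
    return best
b=fit();P=b[1]
if __name__=='__main__':
    print(np.round(P,4));print((b[2].fun.reshape(-1,3) if 0 else np.array([pts(q,P)[3]-x for q,x in D])).round(3))
    print([v.round(3) for v in pts(D[-1][0],P)],[v.round(3) for v in pts(D[-4][0],P)])
E
python3 fk.py
```

```text
[2.000e-04 1.953e-01 5.726e-01 3.960e-01 2.490e-02 1.391e-01 3.067e-01
 1.000e+00]
[[-0. -0. -0.]
 [ 0.  0.  0.]
 [-0. -0. -0.]
 [ 0. -0. -0.]
 [ 0. -0.  0.]
 [-0. -0. -0.]
 [ 0.  0.  0.]
 [ 0. -0. -0.]
 [-0.  0. -0.]
 [ 0.  0.  0.]
 [ 0. -0.  0.]
 [ 0. -0.  0.]
 [ 0. -0. -0.]
 [-0. -0. -0.]
 [-0.  0.  0.]
 [-0. -0.  0.]
 [-0.  0.  0.]]
[array([ 0.263, -0.221,  0.653]), array([-0.014,  0.011,  0.489]), array([ 0.046, -0.038,  0.373]), array([ 0.241, -0.051,  0.137])] [array([-0.488, -0.058,  0.488]), array([-0.135, -0.016,  0.664]), array([-0.035, -0.004,  0.569]), array([ 0.19 , -0.016,  0.361])]
```

```bash
python3 -m handwheel '[[1,-0.217,0.008,0.11,0],[1,-0.217,0.008,0.11,0],[1,-0.217,0.008,0.11,0],[1,-0.217,0.008,0.11,0],[1,-0.217,0.008,0.11,0],[1,-0.217,0.008,0.11,0]]'
python3 - <<'E'
from h import *
from fk import *
s,R=st();print([v.round(3) for v in pts(s['qpos'],P)])
E
```

```text
time: 15.02
eef_pos: [0.0988, 0.0707, 0.2976]
eef_rot: [-1.602, 0.88, -0.056]
ft_force: [0.4, 0.5, -0.2]
finger_gap: 0.0859
t 15.02 pos [0.0988 0.0707 0.2976] gap 0.0859 F [ 0.4  0.5 -0.2]
q [ 2.439 -0.328 -0.612  1.87  -0.394  2.583] 
R(cols x,y,z)
 [[ 0.636 -0.771  0.032]
 [-0.035  0.012  0.999]
 [-0.771 -0.637 -0.02 ]]
[array([ 0.141, -0.119,  0.737]), array([-0.155,  0.131,  0.65 ]), array([-0.096,  0.082,  0.534]), array([0.099, 0.071, 0.298])]
```

```bash
python3 -m handwheel '[[1,0.061,-0.076,0.083,0],[1,0.061,-0.076,0.083,0],[1,0.061,-0.076,0.083,0],[1,0.061,-0.076,0.083,0],[1,0.061,-0.076,0.083,0],[1,0.132,-0.24,0.038,0],[1,0.132,-0.24,0.038,0],[1,0.132,-0.24,0.038,0],[1,0.132,-0.24,0.038,0],[1,0.132,-0.24,0.038,0]]'
python3 - <<'E'
from h import *
from fk import *
s,R=st();print([v.round(3) for v in pts(s['qpos'],P)])
E
```

```text
time: 15.85
eef_pos: [0.2546, 0.121, 0.3127]
eef_rot: [-1.599, 0.888, -0.058]
ft_force: [-0.6, 0.0, -0.5]
finger_gap: 0.0855
t 15.85 pos [0.2546 0.121  0.3127] gap 0.0855 F [-0.6  0.  -0.5]
q [ 1.137 -0.533 -0.607  1.207 -0.627  1.072] 
R(cols x,y,z)
 [[ 0.63  -0.776  0.036]
 [-0.037  0.017  0.999]
 [-0.776 -0.631 -0.018]]
[array([-0.122, -0.264,  0.688]), array([0.045, 0.096, 0.684]), array([0.061, 0.132, 0.551]), array([0.254, 0.121, 0.313])]
```

```bash
python3 -m handwheel '[[1,0.14,-0.26,-0.2,0],[1,0.14,-0.26,-0.2,0],[1,0.14,-0.26,-0.2,0],[1,0.14,-0.26,-0.2,0],[1,0.14,-0.26,-0.2,0],[1,0.14,-0.26,-0.2,0]]'
python3 - <<'E'
from h import *
from fk import *
s,R=st();print([v.round(3) for v in pts(s['qpos'],P)])
c=calibration('wrist');T=np.linalg.inv(c['tool_from_camera']);K,D,_,_=cam('wrist')
for b,h in((0,.0425),(.013,.0425),(0,.024),(.004,.0242),(0,0)):
    for y in(.011,-.011):
        print(b,h,y,proj('wrist',[[-b,y,h],[-b,y,-h]],(K,D,T[:3,:3],T[:3,3])).round())
# w4 raised edge
R4=Ro.from_euler('xyz',[-2.415,1.56,-.892]).as_matrix();M=np.eye(4);M[:3,:3]=R4;M[:3,3]=[.5239,-.2349,.2641]
W=np.linalg.inv(M@c['tool_from_camera']);C=(K,D,W[:3,:3],W[:3,3])
for uv in((252,252),(277,252),(302,252)):print(atz('wrist',uv,.096,C).round(4))
for uv,z in(((209,143),.077),((350,141),.077)):print(atz('wrist',uv,z,C).round(4))
cv2.imwrite('pics/w6.png',get_image('wrist')[:,:,::-1])
im=cv2.imread('pics/w4.png')[120:300,180:380];cv2.imwrite('pics/w4c.png',cv2.resize(im,None,fx=4,fy=4,interpolation=2)[:600])
E
```

```text
time: 16.35
eef_pos: [0.3549, 0.0481, 0.3294]
eef_rot: [-1.601, 0.888, -0.066]
ft_force: [-0.5, 0.5, -0.2]
finger_gap: 0.0854
t 16.35 pos [0.3549 0.0481 0.3294] gap 0.0854 F [-0.5  0.5 -0.2]
q [ 0.36  -0.566 -0.627  0.872 -0.263  0.308] 
R(cols x,y,z)
 [[ 0.63  -0.776  0.042]
 [-0.041  0.02   0.999]
 [-0.776 -0.631 -0.019]]
[array([-0.287, -0.108,  0.679]), array([0.084, 0.032, 0.679]), array([0.162, 0.061, 0.567]), array([0.355, 0.048, 0.329])]
0 0.0425 0.011 [[359. 249.]
 [193. 249.]]
0 0.0425 -0.011 [[355. 286.]
 [196. 286.]]
0.013 0.0425 0.011 [[366. 261.]
 [186. 261.]]
0.013 0.0425 -0.011 [[361. 300.]
 [190. 300.]]
0 0.024 0.011 [[323. 249.]
 [229. 249.]]
0 0.024 -0.011 [[321. 286.]
 [231. 286.]]
0.004 0.0242 0.011 [[324. 252.]
 [227. 252.]]
0.004 0.0242 -0.011 [[322. 290.]
 [229. 290.]]
0 0 0.011 [[276. 249.]
 [276. 249.]]
0 0 -0.011 [[276. 286.]
 [276. 286.]]
[ 0.6001 -0.2665  0.096 ]
[ 0.6013 -0.2385  0.096 ]
[ 0.6025 -0.2104  0.096 ]
[ 0.4796 -0.3051  0.077 ]
[ 0.4844 -0.1561  0.077 ]
```

View pics/w6.png

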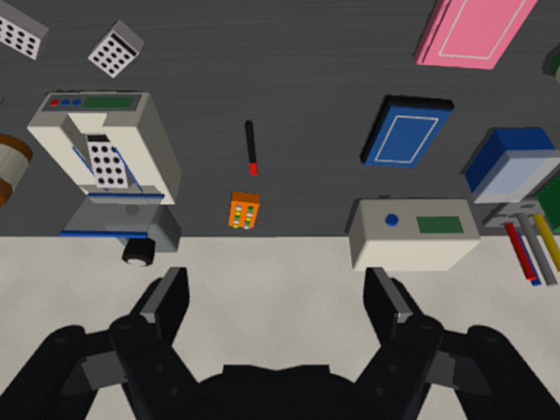

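View pics/w4c.png

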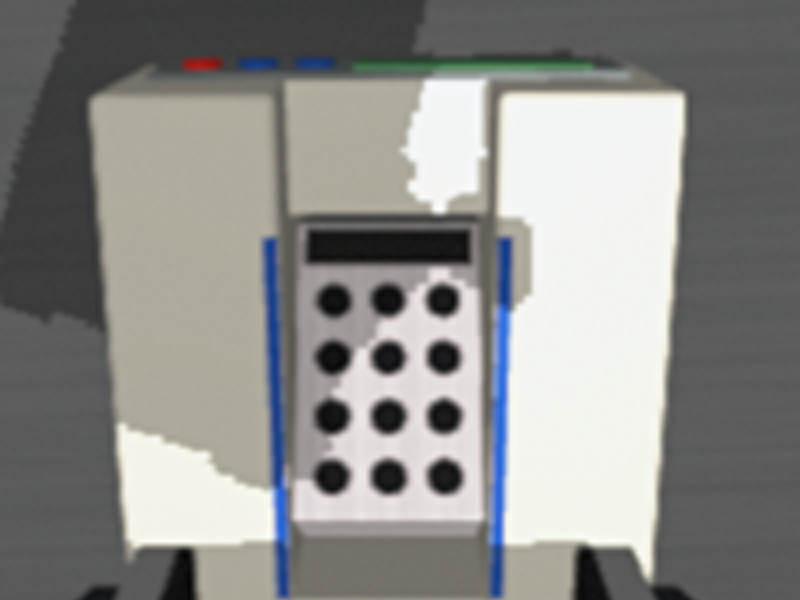

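```bash
python3 -m handwheel '[[1,0.211,-0.047,-0.272,0],[1,0.211,-0.047,-0.272,0],[1,0.211,-0.047,-0.272,0],[1,0.211,-0.047,-0.272,0],[1,0.211,-0.047,-0.272,0],[1,0.211,-0.047,-0.272,0],[1,0.211,-0.047,-0.272,0],[1,0.211,-0.047,-0.272,0],[1,0.211,-0.047,-0.272,0],[1,0.211,-0.047,-0.272,0]]'
python3 - <<'E'
from h import *
s,R=st()
print('delta', (R.T@(np.array([.6075,-.239,.0835])-s['eef_pos'])).round(4))
im=get_image('wrist')[:,:,::-1].copy()
K,D,Rc,t=cam('wrist');I=(.5865,-.238,-.049)
pp=proj('wrist',np.r_[[[.599,-.2385,.097]],inc(*I,[[-.105,-.08,.077],[-.105,.08,.077],[.09,.08,.077],[.09,-.08,.077],[.0128,.027,.097],[.0128,-.027,.097],[.056,.07,.077],[.056,-.07,.077]])]);print(pp.round())
for p in pp: cv2.circle(im,tuple(int(v) for v in p),2,(0,255,0),-1)
cv2.imwrite('pics/w7.png',im)
E
```

```text
time: 17.23
eef_pos: [0.5137, -0.2467, 0.2016]
eef_rot: [-1.611, 0.885, -0.089]
ft_force: [0.4, 0.4, 1.3]
finger_gap: 0.0853
t 17.23 pos [ 0.5137 -0.2467  0.2016] gap 0.0853 F [0.4 0.4 1.3]
q [-0.622 -0.035 -0.669  0.323  0.328 -0.468] 
R(cols x,y,z)
 [[ 0.631 -0.774  0.058]
 [-0.056  0.029  0.998]
 [-0.774 -0.633 -0.025]]
delta [0.1501 0.0024 0.0161]
[[295. 195.]
 [179.  66.]
 [425.  69.]
 [360. 220.]
 [224. 217.]
 [324. 196.]
 [266. 195.]
 [357. 204.]
 [228. 202.]]
```

View pics/w7.png

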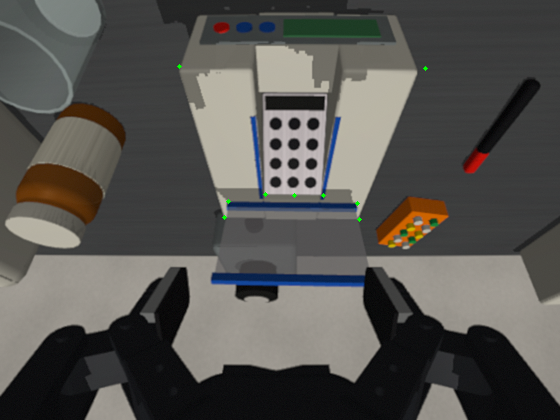

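```bash
python3 -m handwheel '[[1,0.03,0.002,0.015,0],[1,0.06,0.002,0.015,0],[1,0.09,0.002,0.015,0],[1,0.11,0.002,0.015,0],[1,0.12,0.002,0.015,0],[1,0.12,0.002,0.015,0]]'
python3 - <<'E'
from h import *
s,R=st()
print('delta', (R.T@(np.array([.6075,-.2395,.0835])-s['eef_pos'])).round(4))
im=get_image('wrist')[:,:,::-1].copy()
cv2.imwrite('pics/w8.png',im)
im=get_image('side')[200:380,205:400,::-1];cv2.imwrite('pics/s8.png',cv2.resize(im,None,fx=3.3,fy=3.3))
E
```

```text
time: 17.78
eef_pos: [0.5894, -0.243, 0.1042]
eef_rot: [-1.614, 0.888, -0.095]
ft_force: [-0.2, 0.4, 1.1]
finger_gap: 0.0856
t 17.78 pos [ 0.5894 -0.243   0.1042] gap 0.0856 F [-0.2  0.4  1.1]
q [-0.515  0.203 -0.725  0.005  0.26  -0.377] 
R(cols x,y,z)
 [[ 0.628 -0.776  0.061]
 [-0.06   0.031  0.998]
 [-0.776 -0.63  -0.027]]
delta [ 0.0273 -0.0009  0.0051]
```

View pics/w8.png

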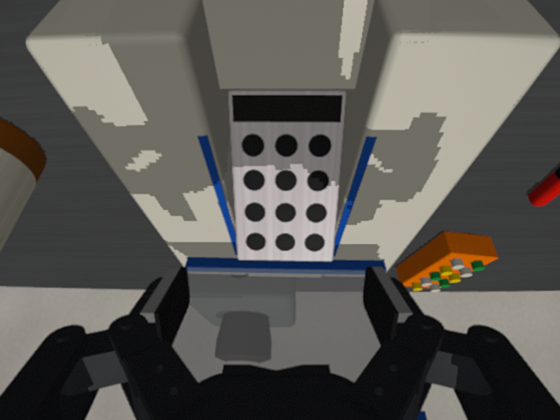

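View pics/s8.png

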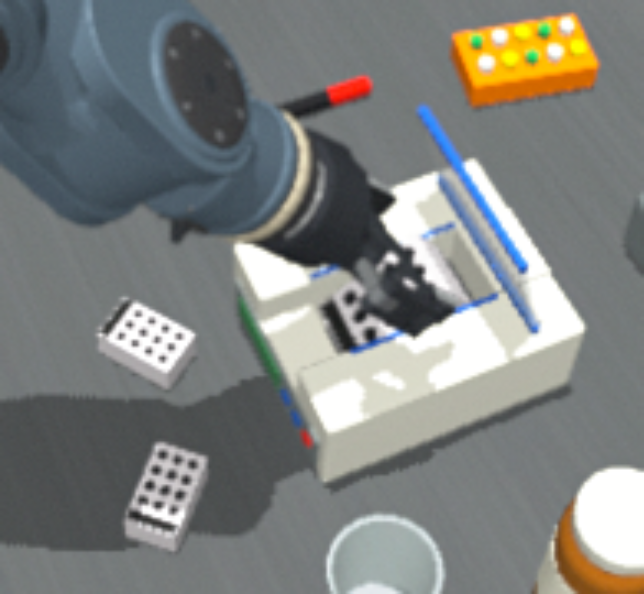

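```bash
python3 -m handwheel '[[1,0.01,0,0.005,0],[1,0.02,0,0.005,0],[1,0.026,0,0.005,0],[1,0.026,0,0.005,0],[0,0.026,0,0.005,0],[0,0.026,0,0.005,0],[0,0.026,0,0.005,0],[0,0.026,0,0.005,0],[0,0.026,0,0.005,0],[0,0.026,0,0.005,0]]' 100
python3 - <<'E'
from h import *
s,R=st()
im=get_image('wrist')[:,:,::-1].copy()
cv2.imwrite('pics/w9.png',im)
E
```

```text
time: 18.72
eef_pos: [0.6064, -0.2388, 0.0869]
eef_rot: [-1.614, 0.885, -0.094]
ft_force: [0.7, -0.3, 5.2]
finger_gap: 0.0499
t 18.72 pos [ 0.6064 -0.2388  0.0869] gap 0.0499 F [ 0.7 -0.3  5.2]
q [-0.491  0.251 -0.727 -0.054  0.247 -0.357] 
R(cols x,y,z)
 [[ 0.631 -0.774  0.06 ]
 [-0.06   0.029  0.998]
 [-0.774 -0.633 -0.027]]
```

View pics/w9.png

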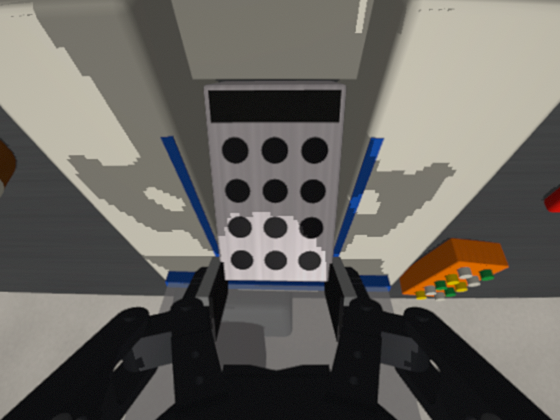

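```bash
python3 -m handwheel '[[0,0.001,0,0,0],[0,0.001,0,0,0]]'
python3 - <<'E'
from h import *
im=get_image('wrist')[200:360,160:400,::-1].copy()
cv2.imwrite('pics/w10.png',cv2.resize(im,None,fx=3.3,fy=3.3,interpolation=2))
E
```

```text
time: 18.93
eef_pos: [0.6075, -0.2389, 0.0866]
eef_rot: [-1.614, 0.884, -0.094]
ft_force: [-0.2, 0.1, 6.5]
finger_gap: 0.0502
```

View pics/w10.png

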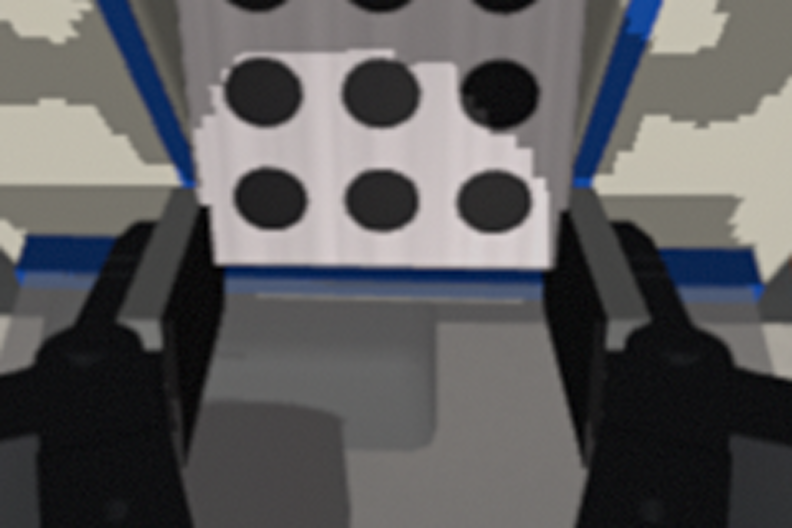

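```bash
python3 -m handwheel '[[0,-0.004,-0.003,0,0],[0,-0.008,-0.006,0,0],[0,-0.012,-0.01,0,0],[0,-0.016,-0.013,0,0],[0,-0.020,-0.016,-0.001,0],[0,-0.024,-0.02,-0.001,0],[0,-0.028,-0.023,-0.001,0],[0,-0.032,-0.026,-0.001,0],[0,-0.032,-0.026,-0.001,0]]' 110
python3 - <<'E'
from h import *
im=get_image('wrist')[:,:,::-1].copy()
cv2.imwrite('pics/w11.png',im)
im=get_image('side')[200:380,205:400,::-1];cv2.imwrite('pics/s11.png',cv2.resize(im,None,fx=3.3,fy=3.3))
E
```

```text
time: 19.73
eef_pos: [0.6078, -0.2391, 0.1293]
eef_rot: [-1.615, 0.882, -0.095]
ft_force: [1.3, -0.3, -2.1]
finger_gap: 0.0496
```

View pics/w11.png

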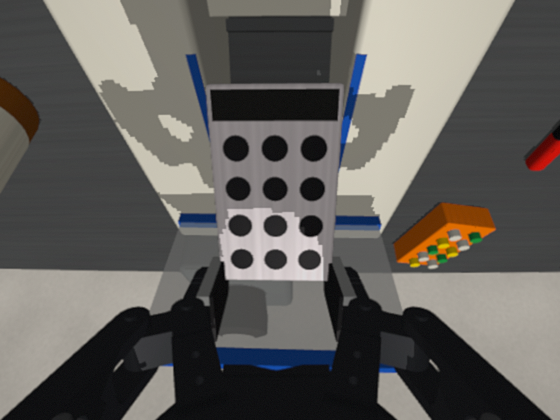

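View pics/s11.png

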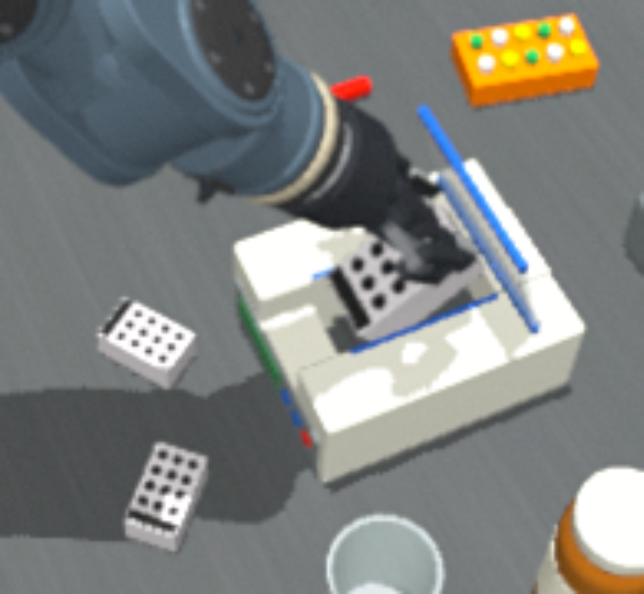

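```bash
python3 -m handwheel '[[0,-0.02,0.021,-0.001,0],[0,-0.04,0.043,-0.003,0],[0,-0.06,0.065,-0.005,0],[0,-0.083,0.087,-0.007,0],[0,-0.11,0.08,-0.008,0],[0,-0.135,0.07,-0.009,0],[0,-0.16,0.055,-0.01,0],[0,-0.188,0.04,-0.012,0],[0,-0.188,0.04,-0.012,0]]'
python3 - <<'E'
from h import *
from fk import *
s,R=st();print([v.round(3) for v in pts(s['qpos'],P)])
im=get_image('wrist')[:,:,::-1].copy()
cv2.imwrite('pics/w12.png',im)
E
```

```text
time: 20.58
eef_pos: [0.4583, -0.2401, 0.2552]
eef_rot: [-1.623, 0.875, -0.101]
ft_force: [2.4, -1.2, -0.6]
finger_gap: 0.0496
t 20.58 pos [ 0.4583 -0.2401  0.2552] gap 0.0496 F [ 2.4 -1.2 -0.6]
q [-0.698 -0.179 -0.639  0.507  0.369 -0.533] 
R(cols x,y,z)
 [[ 0.637 -0.768  0.061]
 [-0.064  0.025  0.998]
 [-0.768 -0.64  -0.033]]
[array([-0.078,  0.066,  0.759]), array([ 0.202, -0.17 ,  0.605]), array([ 0.263, -0.22 ,  0.491]), array([ 0.458, -0.24 ,  0.255])]
```

View pics/w12.png

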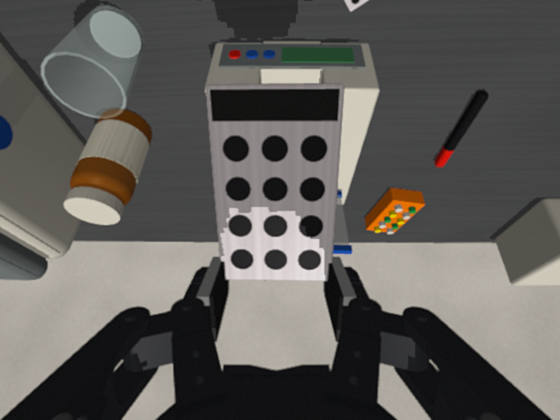

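View pics/sidepl.png

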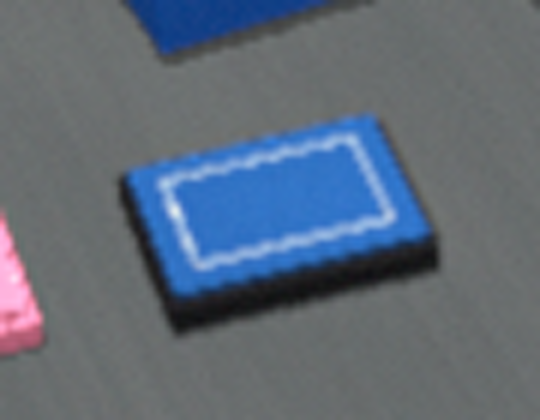

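Run:
```python
import cv2
im=cv2.imread('pics/w12.png')[60:310,180:370];cv2.imwrite('pics/w12c.png',cv2.resize(im,None,fx=2.4,fy=2.4,interpolation=2))
```

```text
(no output)
```

View pics/w12c.png

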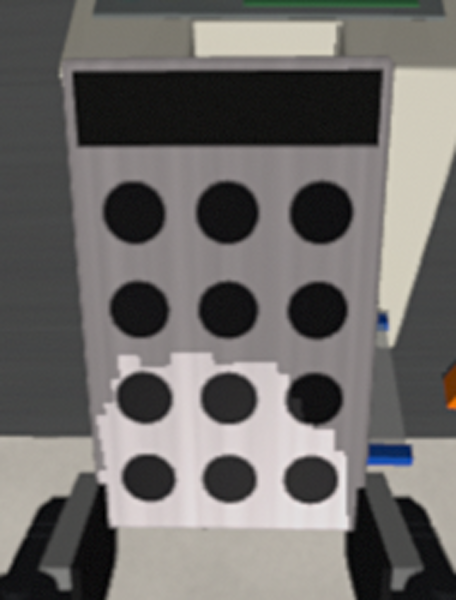

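Run:
```python
from h import *
from scipy.optimize import least_squares
O=np.array([[50,32,24],[50,-32,24],[-50,-32,24],[-50,32,24]])/1000
t=np.array([[193.3,200.5],[214.2,202.2],[210.8,233.3],[190.3,232.5]])
s=np.array([[258.7,162.5],[265.8,176.2],[233,185],[226.7,170.5]])
ft=lambda p:(proj('top',inc(*p,O))-t).ravel();fs=lambda p:(proj('side',inc(*p,O))-s).ravel()
for f in(ft,fs,lambda p:np.r_[ft(p),fs(p)]):
    r=least_squares(f,[.57,.24,-.1]);print('plate',r.x.round(4),abs(r.fun).max().round(1))
c=calibration('wrist');K,D,_,_=cam('wrist')
B=np.array([[-45,-27,40],[-45,27,40],[45,-27,40],[45,27,40]])/1000
px=np.array([[207.1,87.1],[342.5,86.3],[225,279.2],[327.1,280]])
ok,rv,tv=cv2.solvePnP(B,px,K,D,flags=cv2.SOLVEPNP_ITERATIVE)
M=np.eye(4);M[:3,:3]=cv2.Rodrigues(rv)[0];M[:3,3]=tv[:,0]
print((proj('wrist',B,(K,D,M[:3,:3],tv))-px).round(1).tolist())
TB=c['tool_from_camera']@M;print('block in tool\n',TB.round(4))
s,R=st();T=np.eye(4);T[:3,:3]=R;T[:3,3]=s['eef_pos'];W=T@TB;print('block in world\n',W.round(4),'tip deg',np.degrees(np.arccos(W[2,2])), 'yaw',np.arctan2(W[1,0],W[0,0]))
for p in([-.045,0,0],[.045,0,0],[.045,0,.04],[-.045,0,.04]):print(p,(W@np.r_[p,1])[:3].round(4))
np.save('TB.npy',TB)
```

```text
plate [ 0.5725  0.2407 -0.0882] 0.6
plate [ 0.5755  0.2412 -0.0781] 0.4
plate [ 0.574   0.2407 -0.0839] 0.9
[[-0.0, 0.6], [0.0, 0.5], [-2.6, -0.8], [2.6, -0.6]]
block in tool
 [[ 4.650e-02 -2.650e-02 -9.986e-01  3.060e-02]
 [-9.989e-01  5.700e-03 -4.660e-02  4.460e-02]
 [ 6.900e-03  9.996e-01 -2.620e-02  8.000e-04]
 [ 0.000e+00  0.000e+00  0.000e+00  1.000e+00]]
t 20.63 pos [ 0.458  -0.2397  0.2522] gap 0.0493 F [ 0.6 -0.3 -1.9]
q [-0.697 -0.177 -0.643  0.503  0.368 -0.533] 
R(cols x,y,z)
 [[ 0.636 -0.77   0.061]
 [-0.063  0.027  0.998]
 [-0.769 -0.638 -0.032]]
block in world
 [[ 0.7986  0.0397 -0.6005  0.4432]
 [-0.0227  0.9991  0.0358 -0.2397]
 [ 0.6014 -0.0149  0.7988  0.2002]
 [ 0.      0.      0.      1.    ]] tip deg 36.983881344216705 yaw -0.028470772184042127
[-0.045, 0, 0] [ 0.4073 -0.2386  0.1731]
[0.045, 0, 0] [ 0.4791 -0.2407  0.2273]
[0.045, 0, 0.04] [ 0.4551 -0.2392  0.2592]
[-0.045, 0, 0.04] [ 0.3832 -0.2372  0.2051]
```

```bash
python3 -m handwheel '[[0,0,0,0.03,0],[0,0.01,0,0.07,0],[0,0.02,-0.005,0.11,0],[0,0.03,-0.008,0.15,0],[0,0.04,-0.01,0.19,0],[0,0.05,-0.013,0.23,0],[0,0.06,-0.015,0.27,0],[0,0.07,-0.018,0.31,0],[0,0.08,-0.02,0.35,0],[0,0.09,-0.022,0.38,0]]' 100
python3 - <<'E'
from h import *
s,R=st()
print((R.T@(np.array([.57,.242,.18])-s['eef_pos'])).round(4))
E
```

```text
time: 21.47
eef_pos: [0.5545, 0.1364, 0.1828]
eef_rot: [-1.621, 0.879, -0.097]
ft_force: [1.4, -0.4, -1.8]
finger_gap: 0.0496
t 21.47 pos [0.5545 0.1364 0.1828] gap 0.0496 F [ 1.4 -0.4 -1.8]
q [ 0.408 -0.016 -0.715  0.244 -0.314  0.353] 
R(cols x,y,z)
 [[ 0.635 -0.77   0.059]
 [-0.062  0.025  0.998]
 [-0.77  -0.637 -0.032]]
[ 0.0054 -0.0075  0.1063]
```

```bash
python3 -m handwheel '[[0,0.003,-0.003,0.04,0],[0,0.005,-0.006,0.075,0],[0,0.005,-0.0075,0.095,0],[0,0.005,-0.0075,0.106,0],[0,0.005,-0.0075,0.106,0],[0,0.005,-0.0075,0.106,0]]' 100
python3 - <<'E'
from h import *
s,R=st()
im=get_image('wrist')[:,:,::-1].copy()
TB=np.load('TB.npy');T=np.eye(4);T[:3,:3]=R;T[:3,3]=s['eef_pos'];W=T@TB
pv=(W@[-.045,0,0,1])[:3];print('pivot',pv.round(4),'tip',np.degrees(np.arccos(W[2,2])).round(1))
pp=inc(.574,.2407,-.084,[[.07,.052,.024],[.07,-.052,.024],[-.07,-.052,.024],[-.07,.052,.024],[.05,.032,.024],[.05,-.032,.024],[-.05,-.032,.024],[-.05,.032,.024]])
for p in proj('wrist',pp): cv2.circle(im,tuple(int(v) for v in p),2,(0,255,0),-1)
cv2.imwrite('pics/w13.png',im)
im=get_image('side')[100:240,150:330,::-1];cv2.imwrite('pics/s13.png',cv2.resize(im,None,fx=4,fy=4))
E
```

```text
time: 21.97
eef_pos: [0.5688, 0.2414, 0.1785]
eef_rot: [-1.624, 0.881, -0.099]
ft_force: [0.2, -0.0, -2.3]
finger_gap: 0.0497
t 21.97 pos [0.5688 0.2414 0.1785] gap 0.0497 F [ 0.2 -0.  -2.3]
q [ 0.608  0.105 -0.581  0.325 -0.426  0.529] 
R(cols x,y,z)
 [[ 0.633 -0.772  0.058]
 [-0.063  0.023  0.998]
 [-0.772 -0.635 -0.034]]
pivot [0.5178 0.2422 0.0996] tip 36.8
```

View pics/w13.png

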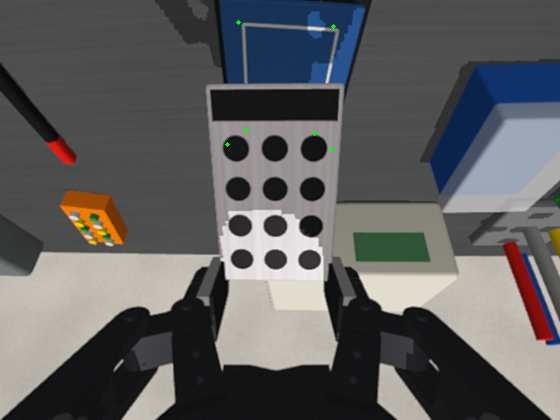

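View pics/s13.png

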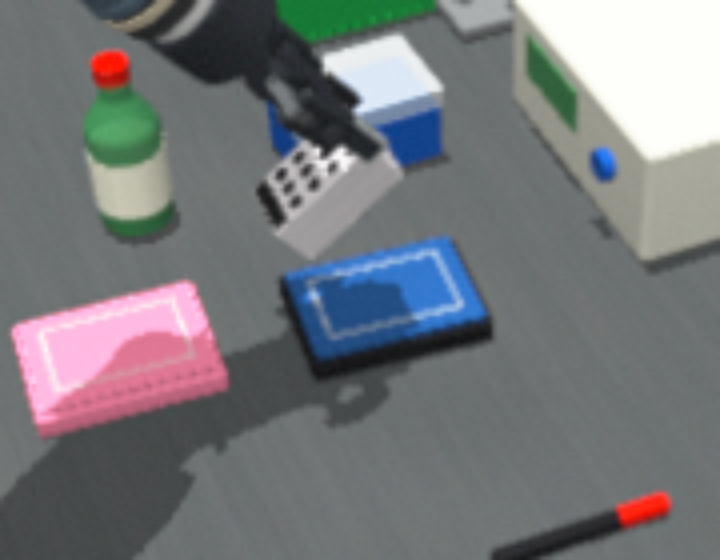

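```bash
python3 -m handwheel '[[0,0.02,0.01,0.004,0],[0,0.035,0.02,0.005,0],[0,0.045,0.026,0.005,0],[0,0.052,0.030,0.005,0],[0,0.056,0.033,0.005,0],[0,0.056,0.033,0.005,0]]' 100
python3 - <<'E'
from h import *
s,R=st()
TB=np.load('TB.npy');T=np.eye(4);T[:3,:3]=R;T[:3,3]=s['eef_pos'];W=T@TB
pv=(W@[-.045,0,0,1])[:3];print('pivot',pv.round(4))
cv2.imwrite('pics/w14.png',get_image('wrist')[:,:,::-1])
im=get_image('side')[100:240,150:330,::-1];cv2.imwrite('pics/s14.png',cv2.resize(im,None,fx=4,fy=4))
E
```

```text
time: 22.57
eef_pos: [0.579, 0.2413, 0.1141]
eef_rot: [-1.624, 0.881, -0.102]
ft_force: [-0.7, -0.7, -1.5]
finger_gap: 0.0497
t 22.57 pos [0.579  0.2413 0.1141] gap 0.0497 F [-0.7 -0.7 -1.5]
q [ 0.596  0.206 -0.666  0.136 -0.421  0.521] 
R(cols x,y,z)
 [[ 0.633 -0.772  0.06 ]
 [-0.065  0.025  0.998]
 [-0.772 -0.635 -0.034]]
pivot [0.528  0.2422 0.0352]
```

View pics/w14.png

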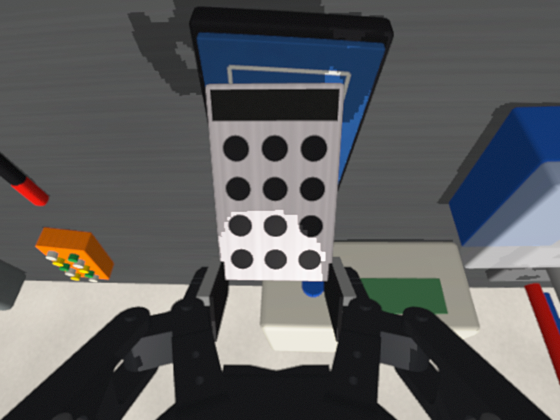

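View pics/s14.png

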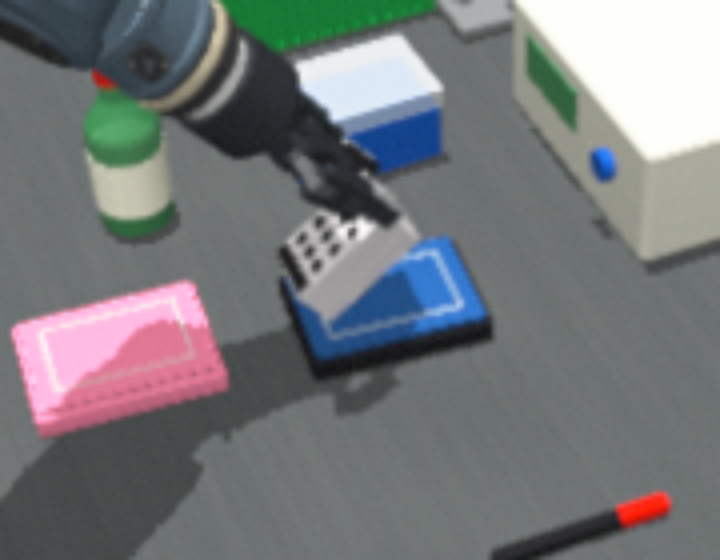

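```bash
python3 -m handwheel '[[0,0.004,0.002,0.004,0],[0,0.006,0.0035,0.004,0],[0,0.008,0.0045,0.004,0],[0,0.0095,0.0058,0.004,0],[0,0.0095,0.0058,0.004,0]]' 100
python3 - <<'E'
from h import *
s,R=st()
E
```

```text
time: 23.08
eef_pos: [0.5811, 0.2457, 0.1039]
eef_rot: [-1.623, 0.88, -0.1]
ft_force: [-0.2, -0.0, -2.4]
finger_gap: 0.0494
t 23.08 pos [0.5811 0.2457 0.1039] gap 0.0494 F [-0.2 -0.  -2.4]
q [ 0.601  0.227 -0.673  0.107 -0.423  0.525] 
R(cols x,y,z)
 [[ 0.634 -0.771  0.06 ]
 [-0.064  0.025  0.998]
 [-0.771 -0.636 -0.033]]
```

```bash
python3 -m handwheel '[[0,0.001,0.001,0,0],[0,0.002,0.0016,0,0],[0,0.0027,0.0022,0,0]]'|grep -E "pos|force"; python3 -m handwheel '[[0,0.001,0.001,0,0],[0,0.0015,0.0013,0,0],[0,0.0015,0.0013,0,0]]'|grep -E "pos|force"
```

```text
eef_pos: [0.5811, 0.2455, 0.1004]
ft_force: [1.1, -0.4, -0.9]
eef_pos: [0.5819, 0.2457, 0.0991]
ft_force: [2.3, -0.2, 1.9]
```

```bash
python3 -m handwheel '[[0,0,0,0,0],[0,0.0036,-0.0013,0,0],[0,0.0072,-0.0025,0,0],[0,0.0103,-0.0033,0,0],[0,0.0134,-0.004,0,0],[0,0.0134,-0.004,0,0]]' 40
python3 - <<'E'
from h import *
s,R=st()
cv2.imwrite('pics/w15.png',get_image('wrist')[:,:,::-1])
im=get_image('side')[100:240,150:330,::-1];cv2.imwrite('pics/s15.png',cv2.resize(im,None,fx=4,fy=4))
E
```

```text
time: 24.08
eef_pos: [0.5938, 0.2447, 0.091]
eef_rot: [-1.622, 0.879, -0.1]
ft_force: [-2.7, 0.7, 2.3]
finger_gap: 0.0498
t 24.08 pos [0.5938 0.2447 0.091 ] gap 0.0498 F [-2.7  0.7  2.3]
q [ 0.585  0.262 -0.673  0.065 -0.415  0.51 ] 
R(cols x,y,z)
 [[ 0.635 -0.77   0.06 ]
 [-0.064  0.026  0.998]
 [-0.77  -0.637 -0.033]]
```

View pics/w15.png

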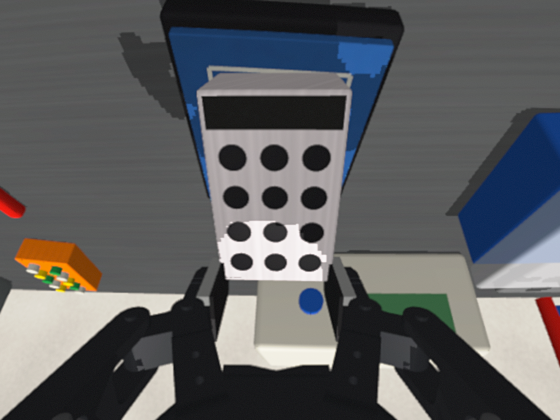

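View pics/s15.png

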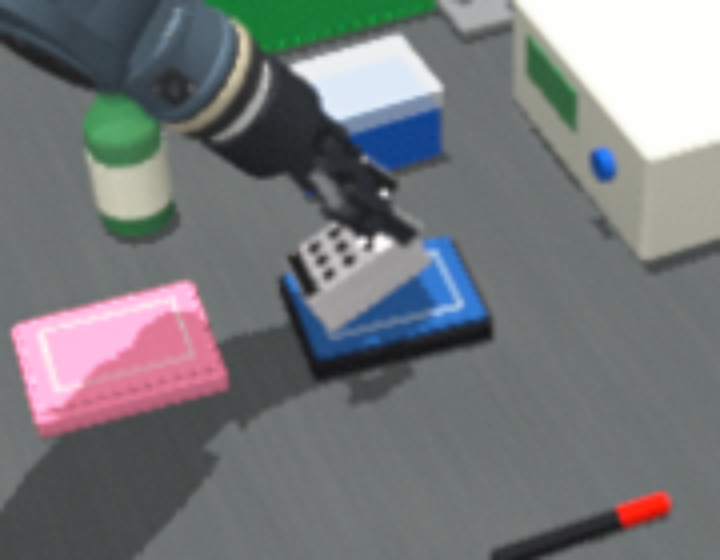

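```bash
python3 -m handwheel '[[0,0.004,-0.0007,0,0],[0,0.008,-0.0014,0,0],[0,0.0126,-0.002,0,0],[0,0.017,-0.0022,0,0],[0,0.021,-0.0022,0,0],[0,0.0254,-0.0021,0,0],[0,0.029,-0.0018,0,0],[0,0.0319,-0.0015,0,0],[0,0.0319,-0.0015,0,0]]' 30
python3 - <<'E'
from h import *
s,R=st()
cv2.imwrite('pics/w16.png',get_image('wrist')[:,:,::-1])
im=get_image('side')[100:240,150:330,::-1];cv2.imwrite('pics/s16.png',cv2.resize(im,None,fx=4,fy=4))
E
```

```text
time: 24.93
eef_pos: [0.6166, 0.2429, 0.0682]
eef_rot: [-1.62, 0.877, -0.099]
ft_force: [3.1, 1.0, 4.2]
finger_gap: 0.0495
t 24.93 pos [0.6166 0.2429 0.0682] gap 0.0495 F [3.1 1.  4.2]
q [ 0.557  0.324 -0.668 -0.004 -0.401  0.485] 
R(cols x,y,z)
 [[ 0.637 -0.769  0.061]
 [-0.063  0.027  0.998]
 [-0.769 -0.639 -0.032]]
```

View pics/w16.png

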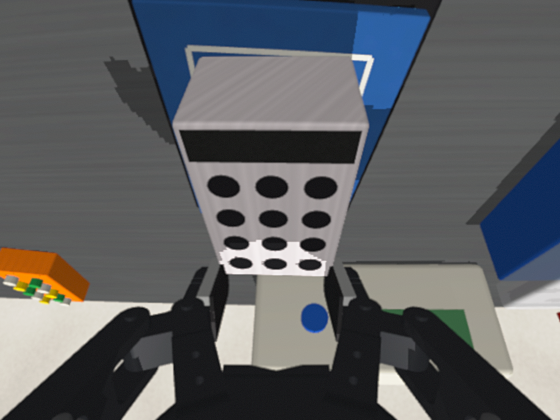

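View pics/s16.png

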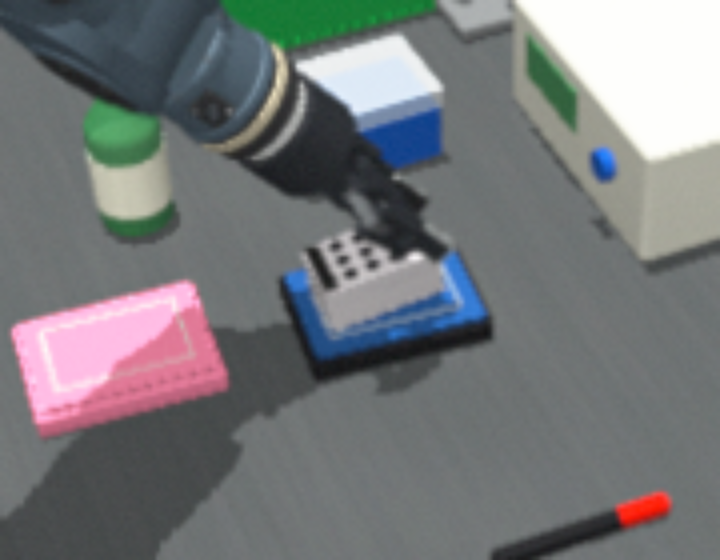

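```bash
python3 -m handwheel '[[0,0.003,0.0005,0,0],[0,0.006,0.001,0,0],[0,0.008,0.0015,0,0],[0,0.008,0.0015,0,0]]' 20|grep -E "pos|force";python3 -m handwheel '[[0,0.001,0.0003,0,0],[0,0.002,0.0006,0,0],[0,0.002,0.0006,0,0]]' 20|grep -E "pos|force"
python3 - <<'E'
from h import *
cv2.imwrite('pics/w17.png',get_image('wrist')[:,:,::-1])
im=get_image('side')[100:240,150:330,::-1];cv2.imwrite('pics/s17.png',cv2.resize(im,None,fx=4,fy=4))
E
```

```text
eef_pos: [0.6205, 0.2426, 0.0611]
ft_force: [-0.3, 1.8, 5.0]
eef_pos: [0.6216, 0.2426, 0.0594]
ft_force: [1.7, 0.9, 4.1]
```

View pics/w17.png

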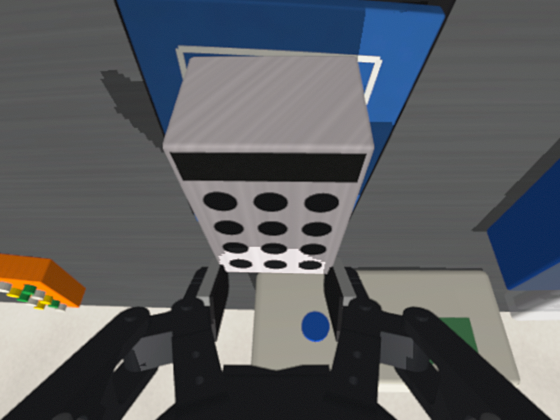

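View pics/s17.png

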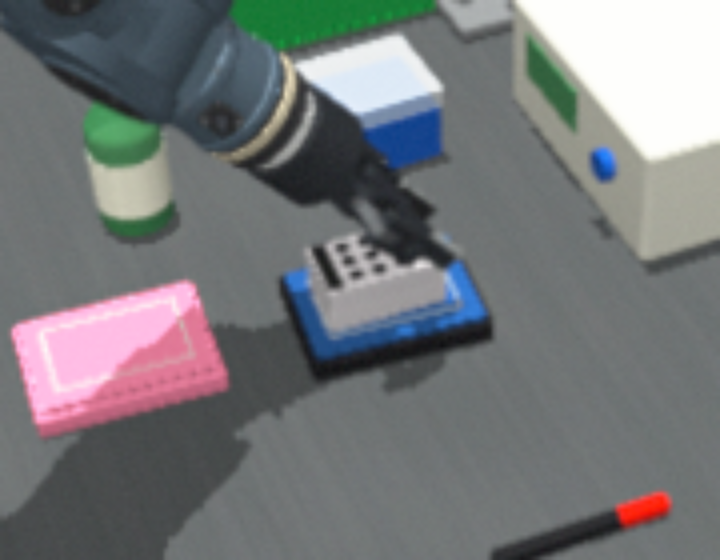

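```bash
python3 -m handwheel '[[0,0.001,0.0006,0,0],[0,0.002,0.0012,0,0],[0,0.002,0.0012,0,0]]' 20|grep -E "pos|force";python3 -m handwheel '[[0,0.001,0.0006,0,0],[0,0.002,0.0012,0,0],[0,0.002,0.0012,0,0]]' 20|grep -E "pos|force"
python3 - <<'E'
from h import *
im=get_image('side')[100:240,150:330,::-1];cv2.imwrite('pics/s18.png',cv2.resize(im,None,fx=4,fy=4,interpolation=2))
E
```

```text
eef_pos: [0.6223, 0.2427, 0.0587]
ft_force: [-12.0, -0.5, 20.9]
eef_pos: [0.6234, 0.2427, 0.0588]
ft_force: [-12.6, -2.0, 25.0]
```

View pics/s18.png

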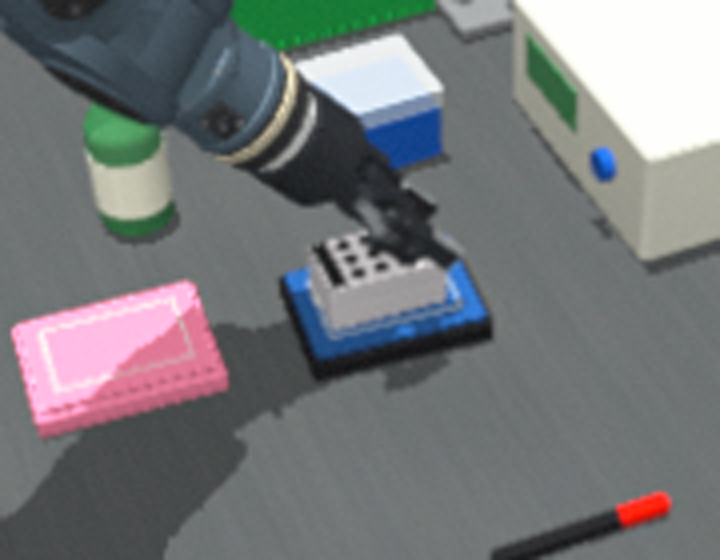

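The force rose to 25 N, so the block is down flat. I'll ease off and then open.

```bash
python3 -m handwheel '[[0,-0.0005,0,0,0],[0,-0.001,0,0,0]]' 20|grep -E "pos|force";python3 -m handwheel '[[0.75,0,0,0,0],[1,0,0,0,0],[1,0,0,0,0],[1,0,0,0,0],[1,0,0,0,0],[1,0,0,0,0],[1,0,0,0,0]]'
python3 - <<'E'
from h import *
cv2.imwrite('pics/w19.png',get_image('wrist')[:,:,::-1])
E
```

```text
eef_pos: [0.6226, 0.2427, 0.06]
ft_force: [2.6, -0.7, 3.1]
time: 27.02
eef_pos: [0.6225, 0.2427, 0.0598]
eef_rot: [-1.618, 0.869, -0.098]
ft_force: [-0.7, -0.1, -0.6]
finger_gap: 0.0857
```

View pics/w19.png

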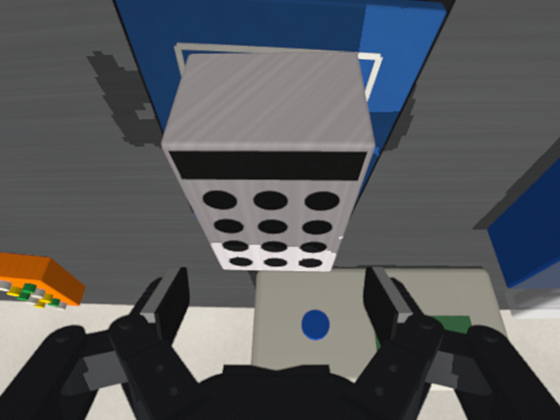

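```bash
python3 -m handwheel '[[1,-0.02,0,0,0],[1,-0.05,0,0,0],[1,-0.09,0,0,0],[1,-0.13,0,0,0],[1,-0.17,0,0,0],[1,-0.2,0,0,0],[1,-0.2,0,0,0]]'
python3 - <<'E'
from h import *
st()
im=get_image('wrist')[:,:,::-1].copy()
pp=inc(.575,.243,-.084,[[.05,.032,.024],[.05,-.032,.024],[-.05,-.032,.024],[-.05,.032,.024]])
cv2.imwrite('pics/w20.png',im)
im=get_image('top')[170:270,150:250,::-1];cv2.imwrite('pics/t20.png',cv2.resize(im,None,fx=5,fy=5,interpolation=2))
im=get_image('side')[130:220,190:310,::-1];cv2.imwrite('pics/s20.png',cv2.resize(im,None,fx=6,fy=6,interpolation=2))
E
```

```text
time: 27.65
eef_pos: [0.4932, 0.2568, 0.2181]
eef_rot: [-1.61, 0.864, -0.091]
ft_force: [1.3, 1.0, 0.4]
finger_gap: 0.0855
t 27.65 pos [0.4932 0.2568 0.2181] gap 0.0855 F [1.3 1.  0.4]
q [ 0.75  -0.02  -0.597  0.476 -0.505  0.665] 
R(cols x,y,z)
 [[ 0.646 -0.761  0.061]
 [-0.059  0.03   0.998]
 [-0.761 -0.649 -0.025]]
```

View pics/w20.png

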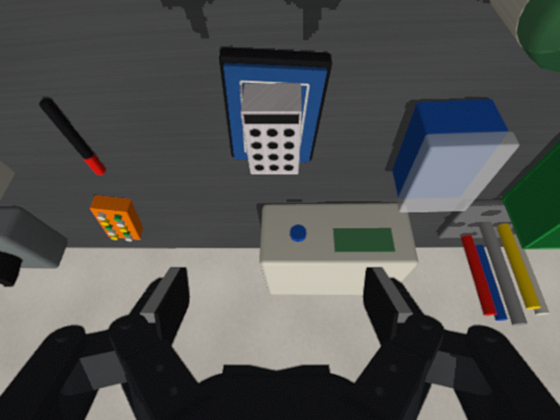

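View pics/s20.png

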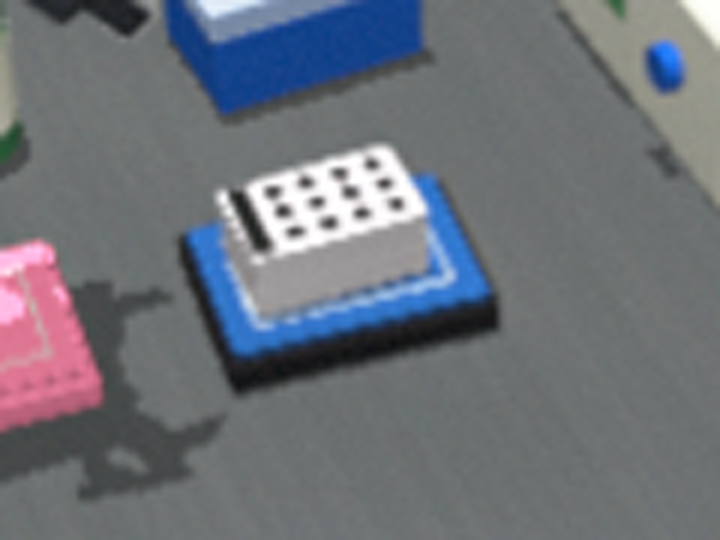

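Run:
```python
from h import *
im=get_image('wrist')[40:190,210:340,::-1];cv2.imwrite('pics/w21.png',cv2.resize(im,None,fx=4,fy=4,interpolation=2))
```

```text
(no output)
```

View pics/w21.png

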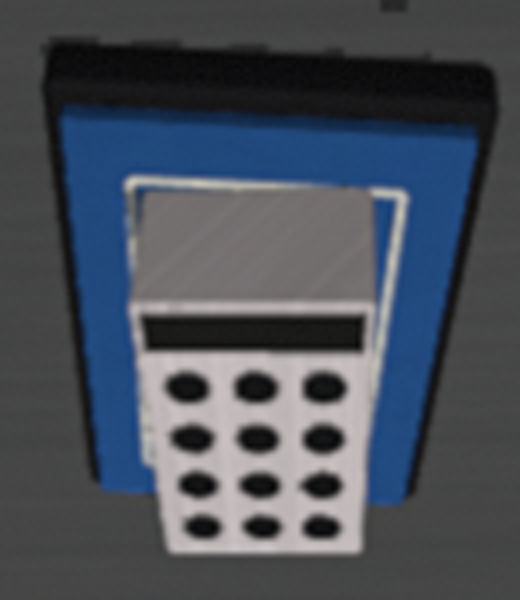

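View pics/t20.png

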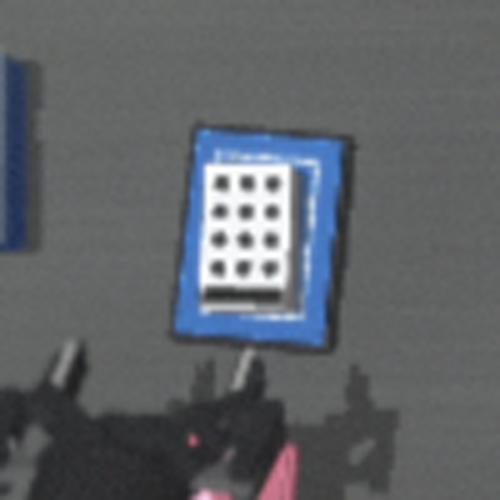

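Run:
```python
from h import *
from scipy.optimize import least_squares
O=np.array([[-50,-32,24],[-50,32,24]])/1000
Q=np.array([[-70,-52,24],[-70,52,24],[70,-52,24],[70,52,24]])/1000
B=np.array([[45,27,64],[45,-27,64],[-45,-27,64],[-45,27,64],[-45,-27,24],[-45,27,24]])/1000
C=cam('wrist')
w=lambda a:np.array(a)/4+[210,40]
pw=np.r_[w([(128,182),(406,196)])]
po=w([(62,105),(478,125),(102,488),(408,500)])
bw=w([(362,552),(170,552),(133,303),(375,303),(143,192),(375,192)])
f=lambda p:(proj('wrist',inc(*p,np.r_[O,Q]),C)-np.r_[pw,po]).ravel()
r=least_squares(f,[.575,.243,-.08]);print('plate w',r.x.round(4),r.fun.round(1))
g=lambda p:(proj('wrist',inc(*p,B),C)-bw).ravel()
r2=least_squares(g,[.575,.243,-.03]);print('block w',r2.x.round(4),r2.fun.round(1),'off mm',np.hypot(*(r2.x-r.x)[:2])*1e3)
bt=np.array([(293,165),(285,303),(200,303),(205,163)])/5+[150,170]
# top view: TL=x+,y+
bt=np.array([(205,163),(295,166),(286,304),(199,303)])/5+[150,170]
r3=least_squares(lambda p:(proj('top',inc(*p,B[:4]))-bt).ravel(),[.575,.243,-.03]);print('block top',r3.x.round(4),r3.fun.round(1))
bs=np.array([(388,147),(428,213),(262,260),(220,192)])/6+[190,130]
r4=least_squares(lambda p:(proj('side',inc(*p,B[:4]))-bs).ravel(),[.575,.243,-.03]);print('block side',r4.x.round(4),r4.fun.round(1))
```

```text
plate w [ 0.5756  0.2438 -0.0925] [ 0.6  0.1 -0.5 -0.2 -6.9 -0.9  6.9 -0.3 -3.   3.9  2.7  4.5]
block w [ 0.5703  0.2452 -0.0299] [ 0.2  1.1 -0.3  0.8 -1.1  0.9  0.9  0.7  0.3 -1.   0.  -1.4] off mm 5.483261908721561
block top [ 0.5689  0.2426 -0.0423] [ 0.3 -0.5 -0.3 -0.7  0.1  0.7 -0.1  0.5]
block side [ 0.5716  0.2417 -0.0201] [ 0.3 -0.4  0.6 -0.3 -0.7  0.4 -0.1  0.3]
```

The block lies flat, about 4–6 mm off the plate's centre and about 0.05 rad off its axis. Both are within tolerance, and the arm is clear. Handing in.

```bash
python3 -c "
from bench import bot
print(bot.hand_in())"
```

```text
the job is handed in; nothing more can be done
None
```

I rocked the block by its strip end, lifted it out of the well, set it on the blue cold plate holes up, let go and handed the job in at about 28 s; no verdict is reported.

**How it was done**
- **Leaning the gripper:** the moves cannot tilt the tool, so I leaned it back by commanding poses at the arm's joint limits. It overshot to about 50 degrees, and bringing it back swung the arm into an awkward folded pose for a few seconds. I gripped at 39 degrees instead of 35.
- **Grip and lift:** I gripped the raised end, lifted it about 42 mm, then drew it back from the lid.
- **Setting down:** I put the strip-end bottom edge on the plate first. I then lowered the other end in an arc, letting the block turn in a light grip.

**Last checks**

| Check | Result | Limit |
|---|---|---|
| Centre offset from plate centre (three cameras) | 3–6 mm | 15 mm |
| Angle between long sides | 0.04–0.07 rad | 0.2 rad |
| Highest wrist force read (block flat on the plate) | about 28 N total, 25 N of it vertical | 40 N on the plate (not measured directly) |

- **Pose:** the block looks flat in the side and wrist pictures. I judged level by eye and by how well the flat-block fits matched, and did not measure it separately.
- **Other things:** in the last wrist view the marker, tube rack and tip box looked in place. I saw no contact with anything else, but did not re-measure them or check the reagent, amber jar or beaker.

**Disagreements**
- The fingers read 50 mm on the 54 mm block, although the grip held without slipping.
- My fit of the plate from the wrist picture missed its outer corners by up to 7 pixels, while the white outline fitted within 1.

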